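Clear the electronics bench: stand up the bottles, sort the parts

ROBOT

A 6-joint arm with a two-finger parallel gripper is mounted at the origin on the work surface. World frame = base frame: x ahead of the robot, y to its left, z up, the work surface at z = 0. Lengths are in m, angles in rad, forces in N, time in s.
With the tool pointing down it reaches from about 0.25 to 0.775 m from the base axis. Payload 4 kg.
Tool frame: the origin (TCP) lies midway between the tips of the shut fingers; the grasp point (between the pads) lies 19 mm behind it; z points along the fingers, y is the line along which they close (so a half turn about z gives the same grasp; the last joint's range is limited). The gripper opens to 94 mm and grips with 3 to 60 N. Pads are 16 mm wide; open, the fingers measure 119 mm over their backs; the gripper's body (75 mm by 177 mm) begins 78 mm behind the grasp point.
Start: joints at [1.111, 0.087, 1.371, -0, 1.684, -0.103], TCP at [0.192, 0.515, 0.206] pointing down, gripper open.
Joint ranges: [-3.1, 3.1], [-0.76, 2.03], [0.27, 2.55], [-1.08, 4.22], [0.17, 2.65], [-2.57, 2.57]. Speed limits (rad/s): [2.79, 2.79, 3.14, 3.14, 3.14, 3.14].

INTERFACE

Orientations are given as a rotation vector (axis times angle).
In Python, from workcell import arm, viewer, sign_off, spotter gives the robot as it stands.
- The arm moves only by the shell command python3 -m pendant 'ROWS' [OPENING] [FORCE]. ROWS is JSON, a list of rows, each an object of numbers: "tx", "ty", "tz": the shift along the tool's x, y, z each as a share of 100 mm, from -1 to 1; "turn": the turn about the tool's z as a share of 90 degrees, from -1 to 1. A call has 1 to 20 rows; each row shifts and turns the commanded pose from where the row before left it, along the tool's axes as they then stand; what a row does not reach is not made up. A row lasts 1/12 s, in which the tool goes at most 41.7 mm and 7.16 degrees, less where a joint would pass 70% of its speed; a pose out of reach is approached as far as the arm can. A call with a number of a shift or a turn outside -1 to 1 is refused whole. A call with a gripper value outside its range is refused whole. OPENING is the opening, from 0 (shut) to 1 (fully open), set as the call begins (- or left out, the last holds). The fingers move at their own pace and stop on an object; FORCE is the grip in N (left out, the last holds). Time passes only in rows, so rows that do not move let the fingers close. It gives the time, the measured TCP pose, the force, the opening and the grip force at its end, in the units of the state.
- arm.sense(): the state, without advancing time (a new reading comes with each control period).
- viewer.read_camera(name): name is "scene" or "side" or "wrist"; returns a dict with "image" (480x640x3 uint8, red, green, blue), "camera_matrix" (3x3 intrinsics, pixels), "rvec" (rotation vector, rad) and "tvec" (3), from world to camera coordinates, as OpenCV has them. Camera axes: x right, y down, z forward; pixel columns grow to the right and rows downward; lengths in m; the calibration is good to about 2 mm. A picture is of the moment at which its call begins. There is no depth.
- sign_off(): hands the job in; it is judged then, once.
Trained networks look in the newest picture that a camera, given by its name, has taken for a name from the list of things; names that differ only in an ending like _2 or _b are one class to them, and where a whole thing is asked for, a point or a joint stands for the part that bears it (a point fixed in the world has none). Each returns a list of dicts, best first, with "score" (0 to 1); they miss things now and then, are a little off and sometimes report something else, mostly with a low value. They report only what shows in the picture. A call takes as long as a camera call. They do not tell look-alikes from the thing itself.
- spotter.silhouettes(camera, target): "mask" (480x640 bool, what is visible of it) and "box" ([centre column, centre row, width, height] in pixels, round what is visible of it).
- spotter.landmark_of(camera, target): "point" ([column, row] in pixels: a listed point, or the origin of a listed thing).
The state is a dict: "time_s": time; "joints": joint angles; "dq": joint speeds; "joint_efforts": joint torques, N m; "tcp_pos": TCP position; "tcp_rot": TCP orientation; "contact_force": force on the tool from outside, world axes, zero at the start; "moment": the same for the moment, N m; "width": finger opening in m; "finger_force": force on a finger pad.
Only numpy, scipy, OpenCV 4.12 (cv2) and the standard library are available. Lean on these libraries where they do the work, as an engineer would, in place of code of your own. Each camera call takes 0.05 s, during which the arm holds its last target. There are 200 camera calls.

TASK

Clear up the electronics bench: stand every tipped red-capped bottle upright in the white bottle lane, each on a free blue spot, leaving the black-capped bottles standing where they are. Sort the loose tools and parts on the bench: every screwdriver into the blue bin, every metal-cased module into the grey bin and every solder spool into the orange bin, each resting down inside its bin between the walls. Leave the multimeter, the mug and the tape roll alone.

Things in the scene. Friction and masses are not known exactly. Their poses are not given: they have to be found in the camera images.
- bin_blue: Blue bin, for the screwdrivers: an open tray-like bin 130 (own x) x 200 (own y) x 50 mm high outside, walls and floor 5 mm, fixed to the bench; origin at the centre of its underside
- bin_orange: Orange bin, for the solder spools: an open tray-like bin 130 (own x) x 200 (own y) x 50 mm high outside, walls and floor 5 mm, fixed to the bench; origin at the centre of its underside
- bin_grey: Grey bin, for the metal-cased modules: an open tray-like bin 130 (own x) x 200 (own y) x 50 mm high outside, walls and floor 5 mm, fixed to the bench; origin at the centre of its underside
- lane: White bottle lane: a shallow fixed tray 74 (own x) x 420 (own y) mm, floor 4 mm thick, walls 5 mm thick and 20 mm high; origin at the centre of its underside. Four bottle places in a row along its y, 100 mm apart; two hold standing bottles, two carry a blue spot
- spot_a: Blue round spot 58 mm across printed on the lane's floor: a free bottle place; origin at its centre, on the lane floor's top face (4 mm above the bench)
- spot_b: Blue round spot 58 mm across printed on the lane's floor: a free bottle place; origin at its centre, on the lane floor's top face (4 mm above the bench)
- standing_a: Bottle with a BLACK cap already standing in the lane, white square body 46 x 46 x 100 mm with yellow label, cap top 135 mm above its underside, loose, about 0.22 kg; origin at the centre of its underside, own z up. Leave it standing
- standing_b: Bottle with a BLACK cap already standing in the lane, white square body 46 x 46 x 100 mm with yellow label, cap top 135 mm above its underside, loose, about 0.22 kg; origin at the centre of its underside, own z up. Leave it standing
- bottle_a: Closed bottle with a RED cap, at the start lying on a flat side, cap roughly to the robot's right; hard white body 46 x 46 mm, 100 mm long, yellow label; cap 30 mm across, 35 mm long; about 0.22 kg. Origin at the middle of the square body, on its axis, 50 mm from the base face; own x along the axis from base to cap (up when it stands). May be absent
- bottle_a_cap (a point): Centre of bottle_a's cap top, 85 mm from the bottle's origin along its x
- driver_a: Screwdriver lying flat: yellow and black handle 80 x 28 x 28 mm (rounded square, does not roll), steel shaft 8 mm across and 55 mm long; 0.12 kg. Origin at the centre of the handle, own x along the tool towards the tip (95 mm from the origin). May be absent
- driver_a_tip (a point): Tip of driver_a's shaft
- module_a: Metal-cased electronic module, aluminium box 80 (own x) x 44 (own y) x 36 mm high with dark fins and a green terminal strip on top; 0.18 kg. Origin at its centre. May be absent
- spool_a: Solder spool standing on its end, red flanges and silvery wire, 56 mm across and 44 mm high, 0.25 kg, a plain cylinder to the touch. Origin at its centre, own z its axis. May be absent
- bottle_b: Closed bottle with a RED cap, at the start lying on a flat side, cap roughly to the robot's right; hard white body 46 x 46 mm, 100 mm long, yellow label; cap 30 mm across, 35 mm long; about 0.22 kg. Origin at the middle of the square body, on its axis, 50 mm from the base face; own x along the axis from base to cap (up when it stands). May be absent
- bottle_b_cap (a point): Centre of bottle_b's cap top, 85 mm from the bottle's origin along its x
- driver_b: Screwdriver lying flat: yellow and black handle 80 x 28 x 28 mm (rounded square, does not roll), steel shaft 8 mm across and 55 mm long; 0.12 kg. Origin at the centre of the handle, own x along the tool towards the tip (95 mm from the origin). May be absent
- driver_b_tip (a point): Tip of driver_b's shaft
- module_b: Metal-cased electronic module, aluminium box 80 (own x) x 44 (own y) x 36 mm high with dark fins and a green terminal strip on top; 0.18 kg. Origin at its centre. May be absent
- spool_b: Solder spool standing on its end, red flanges and silvery wire, 56 mm across and 44 mm high, 0.25 kg, a plain cylinder to the touch. Origin at its centre, own z its axis. May be absent
- multimeter: Orange multimeter 160 x 80 x 34 mm lying beyond the lane; a bystander, leave it; origin under its centre
- mug: White mug 80 mm across, 90 mm high, a bystander, leave it; origin under its centre
- tape: Roll of blue tape 90 mm across, 24 mm high, lying beyond the bins, a bystander, leave it; origin under its centre
Things that resemble listed ones, but are neither listed nor needed, are in the scene too. Leave any brown or purple look-alike of the standing_a alone.

How it is judged:
By the outcome, as a careful person would: the job done as asked, in the order asked, and still so for the second after the job is handed in, with the robot touching nothing.
Of bottle_a, bottle_b only 1 to 2 are there at a start; the rules pass over those that are not, and their reading is None.
Of driver_a, driver_b, module_a, module_b, spool_a, spool_b only 5 to 6 are there at a start; the rules pass over those that are not, and their reading is None.
At some moment in a run one of driver_a, driver_b, module_a, module_b, spool_a, spool_b may be knocked a few centimetres aside while the robot is not near it.
It also fails if it takes over 210 s, if anything falls off the work surface, if the arm or the gripper's body presses on something with over 40 N, if the wrist force passes 120 N, or if a joint passes its speed limit or range.

## Working session

There is one attempt and no reset: what is moved stays moved. The work goes in short steps, Python scripts to look and compute and a shell command to move; the robot and the scene stay as the last step left them, time stands still between calls to the robot, and variables do not carry over. Pictures are saved under pics/ and viewed, at most 14 in all, crops included, and the job is handed in when it is done.

```bash
ls; mkdir -p pics; python3 - <<'E'
from workcell import arm, viewer
import cv2
for c in ("scene","side"):
    d=viewer.read_camera(c); cv2.imwrite(f"pics/{c}0.png",d["image"][:,:,::-1]); print(c,d["camera_matrix"].tolist(),d["rvec"],d["tvec"])
print(arm.sense())
E
```

```text
pics
scene [[437.87387773346825, 0.0, 320.4744728199048], [0.0, 437.87387773346825, 236.79752689631232], [0.0, 0.0, 1.0]] [ 2.07273645  1.36428    -0.54947227] [-0.27084209 -0.36396752  1.4220762 ]
side [[498.56368062594055, 0.0, 320.71519728664396], [0.0, 498.56368062594055, 246.87189454380433], [0.0, 0.0, 1.0]] [ 0.15273824 -2.77281583  1.32513513] [0.59766677 0.06795264 1.09969601]
{'time_s': 0.1, 'joints': array([ 1.11088616e+00,  8.79287818e-02,  1.37209145e+00,  2.60960372e-05,
        1.68362020e+00, -1.03104730e-01]), 'dq': array([ 0.00078234, -0.00080205, -0.00453083,  0.0003656 , -0.0009235 ,
       -0.00139408]), 'joint_efforts': array([ 1.89445767e-03, -3.41252232e+01, -3.03300834e+01,  7.19086896e-02,
        3.04735755e-02, -1.02616309e-04]), 'tcp_pos': array([0.19188219, 0.51491313, 0.20440109]), 'tcp_rot': array([-5.57390197e-01, -3.09114550e+00,  3.07813910e-03]), 'contact_force': array([ 0.35021885,  0.26460257, -0.28046912]), 'moment': array([-0.0313686 ,  0.0012925 ,  0.00090861]), 'finger_force': 0.0, 'width': 0.09389450514809952}
```

View pics/scene0.png

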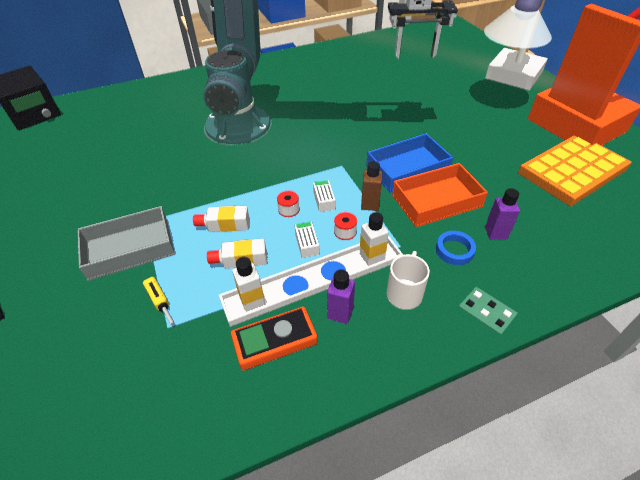

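View pics/side0.png

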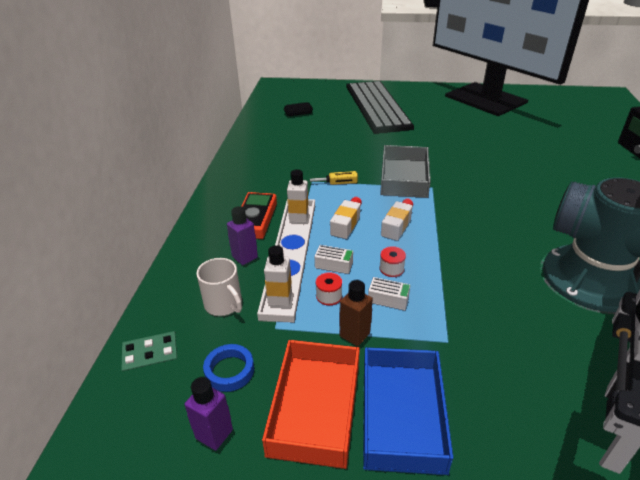

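Both views show two red-capped bottles (scene ~228,219 and ~238,254), one screwdriver (158,300), two modules (323,195; 307,240), two spools (288,203; 345,225), the lane with two spots between the black-capped bottles, and a brown look-alike close to the parts.

```bash
cat > util.py <<'E'
import numpy as np, cv2
from scipy.optimize import minimize
from scipy.spatial.transform import Rotation as R
from workcell import arm, viewer, spotter
def box(x0,x1,y0,y1,z0,z1): return np.array([[x,y,z] for x in(x0,x1) for y in(y0,y1) for z in(z0,z1)],float)
def cylz(r,z0,z1):
    a=np.linspace(0,2*np.pi,33); return np.vstack([np.c_[r*np.cos(a),r*np.sin(a),0*a+z] for z in(z0,z1)])
def cylx(r,x0,x1,zc): return cylz(r,x0,x1)[:,[2,0,1]]+[0,0,zc]
M={'bottle_a':[box(-.05,.05,-.023,.023,0,.046),cylx(.015,.05,.085,.023)],
 'driver_a':[box(-.04,.04,-.014,.014,0,.028),cylx(.004,.04,.095,.014)],
 'module_a':[box(-.04,.04,-.022,.022,0,.036)],'spool_a':[cylz(.028,0,.044)],
 'bin_blue':[box(-.065,.065,-.1,.1,0,.05)],'bin_orange':[box(-.065,.065,-.1,.1,0,.05)],'bin_grey':[box(-.065,.065,-.1,.1,0,.05)],
 'lane':[box(-.037,.037,-.21,.21,0,.02)],'standing_a':[box(-.023,.023,-.023,.023,0,.1),cylz(.015,.1,.135)],'spot_a':[cylz(.029,.004,.0041)]}
def shot(c): return viewer.read_camera(c)
def ray(d,uv,z):
    Rm=cv2.Rodrigues(d['rvec'])[0]; o=-Rm.T@d['tvec']
    v=Rm.T@np.linalg.solve(d['camera_matrix'],[uv[0],uv[1],1]); return (o+v*(z-o[2])/v[2])[:2]
def proj(d,P): return cv2.projectPoints(P,d['rvec'],d['tvec'],d['camera_matrix'],None)[0][:,0]
def render(d,name,p):
    c,s=np.cos(p[2]),np.sin(p[2]); im=np.zeros((480,640),np.uint8)
    for b in M[name]:
        P=b@np.array([[c,s,0],[-s,c,0],[0,0,1]])+[p[0],p[1],0]
        h=cv2.convexHull(proj(d,P).astype(np.float32))
        cv2.fillConvexPoly(im,np.round(h*16).astype(np.int32),255,cv2.LINE_AA,4)
    return im/255.
def iou(d,name,p,m):
    r=render(d,name,p); return np.minimum(r,m).sum()/np.maximum(r,m).sum()
def find(D,name,thr=.4,cams=('scene','side'),z=0):
    top=max(b[:,2].max() for b in M[name]); cand=[]
    for c in cams:
        for s in spotter.silhouettes(c,name):
            if s['score']>thr: cand.append((c,s,ray(D[c],s['box'][:2],top/2)))
    groups=[]
    for c,s,xy in cand:
        for g in groups:
            if np.linalg.norm(g[0][2]-xy)<.045 and all(q[0]!=c for q in g): g.append((c,s,xy));break
        else: groups.append([(c,s,xy)])
    out=[]
    for g in groups:
        f=lambda p:-np.mean([iou(D[c],name,p,s['mask']) for c,s,_ in g])
        x0=np.mean([q[2] for q in g],0); best=None
        for yaw in ([0] if name[:4] in('spoo','spot') else np.arange(8)*np.pi/4):
            a=np.r_[x0,yaw]; S=np.vstack([a,a+[.015,0,0],a+[0,.015,0],a+[0,0,.3]])
            r=minimize(f,a,method='Nelder-Mead',options=dict(initial_simplex=S,maxiter=70,xatol=1e-4,fatol=1e-4))
            if best is None or r.fun<best.fun: best=r
        print(name,[(q[0],round(float(q[1]['score']),2)) for q in g],'xy %.4f %.4f yaw %.1f iou %.2f'%(*best.x[:2],np.degrees(best.x[2])%360,-best.fun)); out.append(best.x)
    return out
def go(x,y,z,yaw=None):
    """yaw: direction (deg, mod 180) of closing line y"""
    s=arm.sense(); Rm=R.from_rotvec(s['tcp_rot']).as_matrix(); cur=np.degrees(np.arctan2(Rm[1,1],Rm[0,1])); t=0
    if yaw is not None:
        opts=[-(yaw-cur+k*180) for k in range(-3,4)]   # tool z down: + turn lowers yaw
        t=min(opts,key=abs); print('alt turns deg',[round(o) for o in opts if abs(o)<200],'j6 %.0f'%np.degrees(s['joints'][5]))
        Rm=Rm@R.from_euler('z',t,degrees=True).as_matrix()
    d=Rm.T@(np.array([x,y,z])-s['tcp_pos'])
    print('yaw now %.1f turn total %.3f (share of 90) then t=%s (share of 100mm)'%(cur,t/90,np.round(d/.1,3)))
    return t,d
E
python3 - <<'E'
from util import *
D={c:shot(c) for c in('scene','side')}
for n in M: find(D,n)
print([ (p['score'],ray(D['scene'],p['point'],.004)) for p in spotter.landmark_of('scene','spot_a')])
print([ (p['score'],ray(D['scene'],p['point'],.023)) for p in spotter.landmark_of('scene','bottle_a_cap')])
print(arm.sense()['time_s'])
E
```

```text
bottle_a [('scene', 0.89), ('side', 0.68)] xy 0.5543 -0.1344 yaw 258.3 iou 0.79
bottle_a [('scene', 0.65), ('side', 0.67)] xy 0.4293 -0.1430 yaw 251.6 iou 0.84
driver_a [('scene', 0.97), ('side', 0.79)] xy 0.5824 -0.3442 yaw 10.9 iou 0.67
driver_a [('scene', 0.48)] xy 0.7225 0.3509 yaw 200.9 iou 0.39
driver_a [('side', 0.59)] xy 0.3853 -0.3169 yaw 14.6 iou 0.24
module_a [('scene', 0.86), ('side', 0.9)] xy 0.5709 0.0149 yaw 350.7 iou 0.87
module_a [('scene', 0.81), ('side', 0.61)] xy 0.4448 0.1153 yaw 168.1 iou 0.85
spool_a [('scene', 0.73), ('side', 0.73)] xy 0.4396 0.0143 yaw 12.4 iou 0.85
spool_a [('scene', 0.64), ('side', 0.75)] xy 0.5717 0.1171 yaw 5.4 iou 0.87
spool_a [('side', 0.63)] xy 0.4301 -0.1434 yaw 358.8 iou 0.63
bin_blue [('scene', 0.84), ('side', 0.76)] xy 0.4183 0.3857 yaw 182.3 iou 0.86
bin_blue [('side', 0.43)] xy 0.6845 -0.0427 yaw 195.7 iou 0.03
bin_orange [('scene', 0.47)] xy 0.5518 -0.2979 yaw 102.3 iou 0.09
bin_orange [('side', 0.69)] xy 0.5663 0.3863 yaw 358.6 iou 0.97
bin_grey [('scene', 0.69), ('side', 0.88)] xy 0.4065 -0.3877 yaw 359.3 iou 0.93
lane [('scene', 0.96), ('side', 0.6)] xy 0.6758 -0.0096 yaw 1.6 iou 0.50
standing_a [('scene', 0.9), ('side', 0.94)] xy 0.5097 0.2198 yaw 240.9 iou 0.87
standing_a [('scene', 0.75), ('side', 0.81)] xy 0.6723 0.1396 yaw 7.4 iou 0.86
standing_a [('scene', 0.74), ('side', 0.6)] xy 0.7827 0.0089 yaw 54.0 iou 0.88
standing_a [('scene', 0.7), ('side', 0.68)] xy 0.6774 -0.1561 yaw 4.1 iou 0.86
standing_a [('scene', 0.6), ('side', 0.77)] xy 0.7258 0.4554 yaw 51.9 iou 0.88
spot_a [('scene', 0.74)] xy 0.6733 0.0402 yaw 21.2 iou 0.64
spot_a [('scene', 0.55), ('side', 0.56)] xy 0.6769 -0.0572 yaw 13.3 iou 0.84
spot_a [('scene', 0.46)] xy 0.8046 0.1574 yaw 26.8 iou 0.27
[(0.86, array([0.67152497, 0.031764  ])), (0.73, array([ 0.67739531, -0.05068053]))]
[(0.98, array([ 0.40326211, -0.2076564 ]))]
1.3
```

```bash
python3 - <<'E'
from util import *
out=[]
D={c:shot(c) for c in('scene','side')}
F=[('bottle_a',(.5543,-.1344,np.radians(258.3))),('bottle_a',(.4293,-.143,np.radians(251.6))),('driver_a',(.5824,-.3442,np.radians(10.9))),('module_a',(.5709,.0149,np.radians(350.7))),('module_a',(.4448,.1153,np.radians(168.1))),('spool_a',(.4396,.0143,0)),('lane',(.675,-.009,.017)),('spot_a',(.674,.042,0)),('spot_a',(.6757,-.058,0))]
for c,(x,y,w,h) in (('scene',(130,170,270,180)),('side',(230,150,220,180))):
    im=D[c]['image'][:,:,::-1].copy(); im=cv2.resize(im[y:y+h,x:x+w],None,fx=3,fy=3,interpolation=cv2.INTER_CUBIC)
    for n,p in F:
        for b in M[n]:
            cc,s=np.cos(p[2]),np.sin(p[2]); P=b@np.array([[cc,s,0],[-s,cc,0],[0,0,1]])+[p[0],p[1],0]
            hl=cv2.convexHull(proj(D[c],P).astype(np.float32)); cv2.polylines(im,[((hl-[x-.5,y-.5])*3).astype(np.int32)],True,(255,0,255),1)
    cv2.imwrite(f'pics/ov_{c}.png',im[:600,:800])
E
```

```text
(no output)
```

View pics/ov_scene.png

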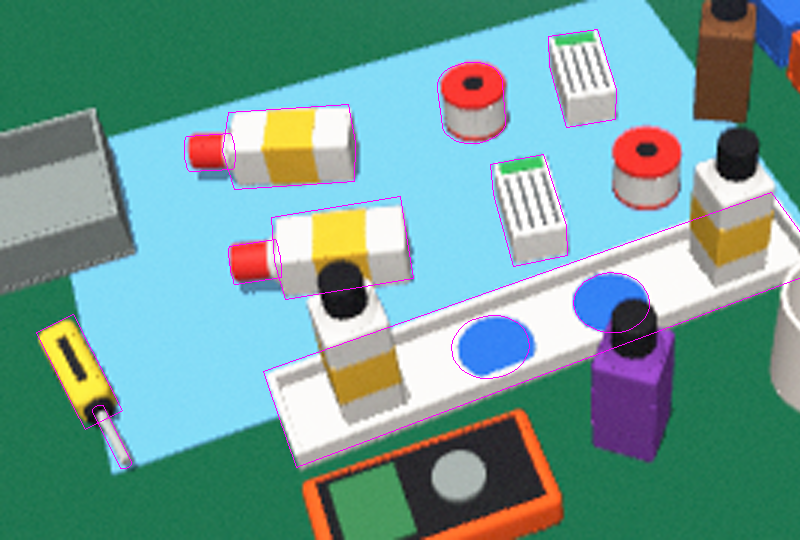

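View pics/ov_side.png

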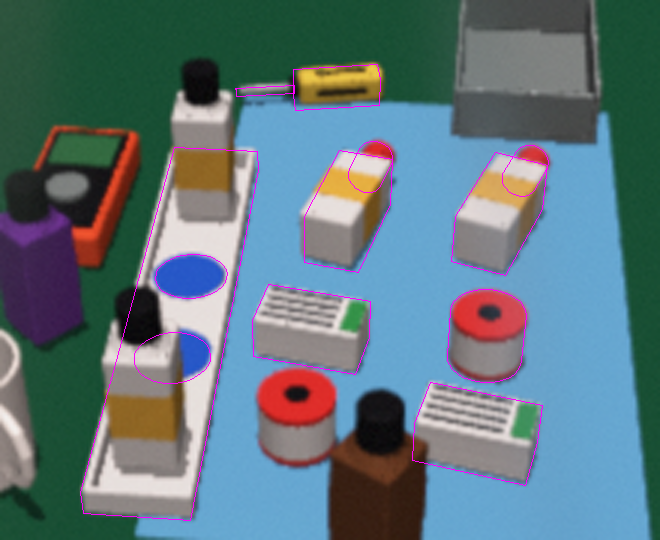

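```bash
cat >> util.py <<'E'
def colfit(D,name,p0,cams=('scene','side'),k=15,free=3):
    """refine by colour: warm or neutral bright pixels near the predicted hull"""
    W={}
    for c in cams:
        im=D[c]['image'].astype(float); m=(im[...,0]>.8*im[...,1:].max(2))&(im[...,0]>50)
        if name[0]=='s': m=m
        near=cv2.dilate((render(D[c],name,p0)>.3).astype(np.uint8),np.ones((k,k)))>0
        n,l,st,_=cv2.connectedComponentsWithStats((m&near).astype(np.uint8)); W[c]=l==1+np.argmax(st[1:,4])
    f=lambda p:-np.mean([iou(D[c],name,p,W[c]) for c in cams])
    a=np.array(p0,float); best=None
    for dy in (0,.15,-.15):
        b=a+[0,0,dy]; S=np.vstack([b,b+[.01,0,0],b+[0,.01,0],b+[0,0,.15]])
        r=minimize(f,b,method='Nelder-Mead',options=dict(initial_simplex=S,maxiter=90,xatol=1e-4,fatol=1e-4))
        if best is None or r.fun<best.fun: best=r
    print(name,cams,'xy %.4f %.4f yaw %.1f'%(*best.x[:2],np.degrees(best.x[2])%360),'iou',[round(iou(D[c],name,best.x,W[c]),2) for c in cams]); return best.x
E
python3 - <<'E'
from util import *
D={c:shot(c) for c in('scene','side')}
for p in ((.5543,-.1344,4.56),(.4293,-.143,4.5)):
    for cams in (('scene','side'),('scene',),('side',)): colfit(D,'bottle_a',p,cams)
colfit(D,'driver_a',(.5824,-.3442,.19))
go(.5,-.2,.12,0)
E
```

```text
bottle_a ('scene', 'side') xy 0.5565 -0.1363 yaw 256.2 iou [np.float64(0.76), np.float64(0.87)]
bottle_a ('scene',) xy 0.5569 -0.1348 yaw 255.1 iou [np.float64(0.77)]
bottle_a ('side',) xy 0.5563 -0.1428 yaw 257.0 iou [np.float64(0.89)]
bottle_a ('scene', 'side') xy 0.4283 -0.1424 yaw 252.5 iou [np.float64(0.87), np.float64(0.87)]
bottle_a ('scene',) xy 0.4290 -0.1416 yaw 249.2 iou [np.float64(0.87)]
bottle_a ('side',) xy 0.4281 -0.1489 yaw 253.7 iou [np.float64(0.89)]
driver_a ('scene', 'side') xy 0.5788 -0.3459 yaw 11.9 iou [np.float64(0.6), np.float64(0.65)]
alt turns deg [70, -110] j6 -6
yaw now 69.6 turn total 0.773 (share of 90) then t=[-7.154  3.079  0.855] (share of 100mm)
```

```bash
cat >> util.py <<'E'
def go(x,y,z,yaw=None,side=0):
    """yaw: direction (deg, mod 180) of closing line; picks the half turn with j6 nearest 0 (side=+-1: other one)"""
    s=arm.sense(); Rm=R.from_rotvec(s['tcp_rot']).as_matrix(); cur=np.degrees(np.arctan2(Rm[1,1],Rm[0,1])); t=0
    j1,j6=np.degrees(s['joints'][[0,5]]); curu=j1-j6
    if yaw is not None:
        b=np.degrees(np.arctan2(y,x)); j=(b-yaw+90)%180-90+180*side; t=curu-(b-j)
        print('j6 now %.0f end %.0f mid %.0f; cur %.1f %.1f'%(j6,j,j6+t,cur,curu))
        Rm=Rm@R.from_euler('z',t,degrees=True).as_matrix()
    d=Rm.T@(np.array([x,y,z])-s['tcp_pos'])
    n=int(np.ceil(max(abs(t)/7,.001))); m=int(np.ceil(max(np.abs(d))/.04))
    print('t=%.1f turn %.3f = %d x %.4f; then txyz %s = %d x %s'%(s['time_s'],t/90,n,t/90/n,np.round(d/.1,3),m,np.round(d/.1/m,4)))
E
python3 -c "
from util import *
go(.409,-.2065,.12,162.5)"
```

```text
j6 now -6 end -9 mid 81; cur 69.6 69.6
t=1.5 turn 0.967 = 13 x 0.0744; then txyz [-6.233  4.239  0.854] = 16 x [-0.3895  0.265   0.0534]
```

```bash
sed -i 's/np.ceil(max(np.abs(d))\/.04)/np.ceil(max(np.linalg.norm(d),1e-4)\/.036)/' util.py
python3 -m pendant '[{"turn":0.0744},{"turn":0.0744},{"turn":0.0744},{"turn":0.0744},{"turn":0.0744},{"turn":0.0744},{"turn":0.0744},{"turn":0.0744},{"turn":0.0744},{"turn":0.0744},{"turn":0.0744},{"turn":0.0744},{"turn":0.0744}]' 1 10
python3 -m pendant '[{"tx":-0.312,"ty":0.212,"tz":0.043},{"tx":-0.312,"ty":0.212,"tz":0.043},{"tx":-0.312,"ty":0.212,"tz":0.043},{"tx":-0.312,"ty":0.212,"tz":0.043},{"tx":-0.312,"ty":0.212,"tz":0.043},{"tx":-0.312,"ty":0.212,"tz":0.043},{"tx":-0.312,"ty":0.212,"tz":0.043},{"tx":-0.312,"ty":0.212,"tz":0.043},{"tx":-0.312,"ty":0.212,"tz":0.043},{"tx":-0.312,"ty":0.212,"tz":0.043},{"tx":-0.312,"ty":0.212,"tz":0.043},{"tx":-0.312,"ty":0.212,"tz":0.043},{"tx":-0.312,"ty":0.212,"tz":0.043},{"tx":-0.312,"ty":0.212,"tz":0.043},{"tx":-0.312,"ty":0.212,"tz":0.043},{"tx":-0.312,"ty":0.212,"tz":0.043},{"tx":-0.312,"ty":0.212,"tz":0.043},{"tx":-0.312,"ty":0.212,"tz":0.043},{"tx":-0.312,"ty":0.212,"tz":0.043},{"tx":-0.312,"ty":0.212,"tz":0.043},{}]'
python3 - <<'E'
from util import *
go(.409,-.2065,.004,162.5)
d=shot('wrist'); im=d['image'][:,:,::-1].copy()
for b in M['bottle_a']:
    a=np.radians(252.5); c,s=np.cos(a),np.sin(a); P=b@np.array([[c,s,0],[-s,c,0],[0,0,1]])+[.4285,-.1445,0]
    cv2.polylines(im,[cv2.convexHull(proj(d,P).astype(np.float32)).astype(np.int32)],True,(255,0,255),1)
cv2.imwrite('pics/w1.png',im)
E
```

```text
j6 now -6 end -9 mid 81; cur 69.6 69.6
t=1.5 turn 0.967 = 13 x 0.0744; then txyz [-6.233  4.239  2.014] = 22 x [-0.2833  0.1927  0.0916]invalid input
invalid input
```

View pics/w1.png

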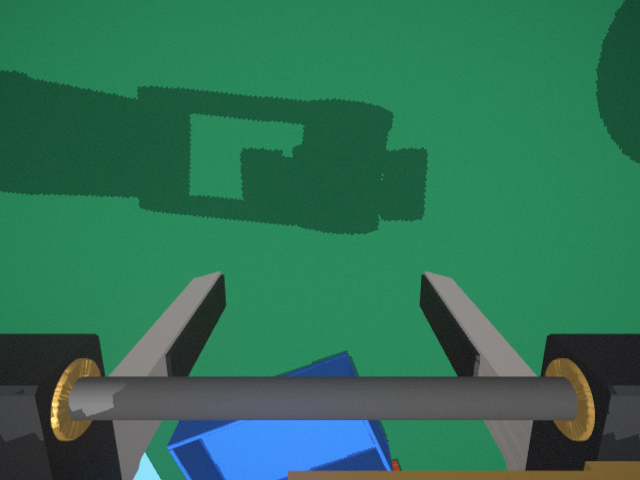

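The wrist picture only shows bench: the arm has not moved, because both calls were refused (one had 21 rows; perhaps every key is needed).

```bash
python3 -m pendant '[{"tx":0,"ty":0,"tz":0,"turn":0.0744},{"tx":0,"ty":0,"tz":0,"turn":0.0744}]' 1 10; python3 -m pendant '[{"turn":0.0744},{"turn":0.0744}]'
```

```text
time_s: 1.72
tcp_pos: [0.1921, 0.5154, 0.2055]
tcp_rot: [-0.923, -3.003, -0.0]
contact_force: [-0.4, -0.2, -0.4]
width: 0.094
finger_force: 0.0invalid input
```

```bash
python3 -m pendant '[{"tx":0,"ty":0,"tz":0,"turn":0.0744},{"tx":0,"ty":0,"tz":0,"turn":0.0744},{"tx":0,"ty":0,"tz":0,"turn":0.0744},{"tx":0,"ty":0,"tz":0,"turn":0.0744},{"tx":0,"ty":0,"tz":0,"turn":0.0744},{"tx":0,"ty":0,"tz":0,"turn":0.0744},{"tx":0,"ty":0,"tz":0,"turn":0.0744},{"tx":0,"ty":0,"tz":0,"turn":0.0744},{"tx":0,"ty":0,"tz":0,"turn":0.0744},{"tx":0,"ty":0,"tz":0,"turn":0.0744},{"tx":0,"ty":0,"tz":0,"turn":0.0744},{"tx":0,"ty":0,"tz":0,"turn":0}]'
python3 -m pendant '[{"tx":-0.312,"ty":0.212,"tz":0.043,"turn":0},{"tx":-0.312,"ty":0.212,"tz":0.043,"turn":0},{"tx":-0.312,"ty":0.212,"tz":0.043,"turn":0},{"tx":-0.312,"ty":0.212,"tz":0.043,"turn":0},{"tx":-0.312,"ty":0.212,"tz":0.043,"turn":0},{"tx":-0.312,"ty":0.212,"tz":0.043,"turn":0},{"tx":-0.312,"ty":0.212,"tz":0.043,"turn":0},{"tx":-0.312,"ty":0.212,"tz":0.043,"turn":0},{"tx":-0.312,"ty":0.212,"tz":0.043,"turn":0},{"tx":-0.312,"ty":0.212,"tz":0.043,"turn":0},{"tx":-0.312,"ty":0.212,"tz":0.043,"turn":0},{"tx":-0.312,"ty":0.212,"tz":0.043,"turn":0},{"tx":-0.312,"ty":0.212,"tz":0.043,"turn":0},{"tx":-0.312,"ty":0.212,"tz":0.043,"turn":0},{"tx":-0.312,"ty":0.212,"tz":0.043,"turn":0},{"tx":-0.312,"ty":0.212,"tz":0.043,"turn":0},{"tx":-0.312,"ty":0.212,"tz":0.043,"turn":0},{"tx":-0.312,"ty":0.212,"tz":0.043,"turn":0},{"tx":-0.312,"ty":0.212,"tz":0.043,"turn":0},{"tx":-0.312,"ty":0.212,"tz":0.043,"turn":0}]'
python3 -m pendant '[{"tx":0,"ty":0,"tz":0,"turn":0},{"tx":0,"ty":0,"tz":0,"turn":0}]' 
python3 - <<'E'
from util import *
go(.409,-.2065,.004,162.5)
d=shot('wrist'); im=d['image'][:,:,::-1].copy()
for b in M['bottle_a']:
    a=np.radians(252.5); c,s=np.cos(a),np.sin(a); P=b@np.array([[c,s,0],[-s,c,0],[0,0,1]])+[.4285,-.1445,0]
    cv2.polylines(im,[cv2.convexHull(proj(d,P).astype(np.float32)).astype(np.int32)],True,(255,0,255),1)
cv2.imwrite('pics/w2.png',im)
E
```

```text
time_s: 2.72
tcp_pos: [0.1921, 0.5154, 0.2055]
tcp_rot: [2.535, 1.855, 0.0]
contact_force: [-0.0, -0.3, 0.1]
width: 0.094
finger_force: 0.0
time_s: 4.38
tcp_pos: [0.4091, -0.2093, 0.1194]
tcp_rot: [2.531, 1.861, 0.001]
contact_force: [0.7, 0.6, 1.5]
width: 0.0942
finger_force: 0.0
time_s: 4.55
tcp_pos: [0.4087, -0.2084, 0.1187]
tcp_rot: [-2.532, -1.856, 0.001]
contact_force: [0.4, -0.1, -0.1]
width: 0.094
finger_force: 0.0
j6 now -17 end -9 mid -17; cur -17.5 -17.5
t=4.5 turn -0.000 = 1 x -0.0004; then txyz [ 0.018 -0.     1.147] = 4 x [ 0.0044 -0.      0.2867]
```

View pics/w2.png

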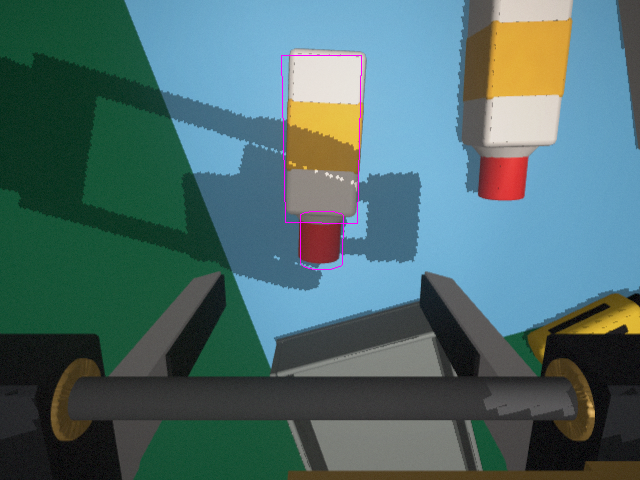

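The wrist view shows the bottle where predicted (cap centre ~321,240), so I descend and grip the cap, then tip it up along an arc about its base edge.

```bash
python3 -m pendant '[{"tx":0,"ty":0,"tz":0.3,"turn":0},{"tx":0,"ty":0,"tz":0.3,"turn":0},{"tx":0,"ty":0,"tz":0.3,"turn":0},{"tx":0,"ty":0,"tz":0.245,"turn":0},{"tx":0,"ty":0,"tz":0,"turn":0}]'
python3 -m pendant '[{"tx":0,"ty":0,"tz":0,"turn":0},{"tx":0,"ty":0,"tz":0,"turn":0},{"tx":0,"ty":0,"tz":0,"turn":0},{"tx":0,"ty":0,"tz":0,"turn":0},{"tx":0,"ty":0,"tz":0,"turn":0},{"tx":0,"ty":0,"tz":0,"turn":0},{"tx":0,"ty":0,"tz":0,"turn":0},{"tx":0,"ty":0,"tz":0,"turn":0}]' 0.2 10
```

```text
time_s: 5.02
tcp_pos: [0.4071, -0.2043, 0.0022]
tcp_rot: [-2.526, -1.859, 0.002]
contact_force: [-1.3, -0.2, 0.8]
width: 0.094
finger_force: 0.0
time_s: 5.68
tcp_pos: [0.409, -0.2073, 0.0051]
tcp_rot: [2.533, 1.858, 0.0]
contact_force: [-0.1, 0.2, -0.3]
width: 0.0441
finger_force: 0.0
```

```bash
python3 -m pendant '[{"tx":0,"ty":0,"tz":0,"turn":0},{"tx":0,"ty":0,"tz":0,"turn":0},{"tx":0,"ty":0,"tz":0,"turn":0},{"tx":0,"ty":0,"tz":0,"turn":0}]' 0.1 10
python3 -m pendant '[{"tx":0.05,"ty":0,"tz":-0.155,"turn":0},{"tx":0.05,"ty":0,"tz":-0.155,"turn":0},{"tx":0.085,"ty":0,"tz":-0.135,"turn":0},{"tx":0.085,"ty":0,"tz":-0.135,"turn":0},{"tx":0.117,"ty":0,"tz":-0.11,"turn":0},{"tx":0.117,"ty":0,"tz":-0.11,"turn":0},{"tx":0.14,"ty":0,"tz":-0.075,"turn":0},{"tx":0.14,"ty":0,"tz":-0.075,"turn":0},{"tx":0.155,"ty":0,"tz":-0.03,"turn":0},{"tx":0.155,"ty":0,"tz":-0.03,"turn":0},{"tx":0.155,"ty":0,"tz":0,"turn":0},{"tx":0.155,"ty":0,"tz":0,"turn":0},{"tx":0,"ty":0,"tz":0,"turn":0},{"tx":0,"ty":0,"tz":0,"turn":0}]'
python3 - <<'E'
from util import *
ims=[shot(c)['image'][:,:,::-1] for c in('scene','side')]
cv2.imwrite('pics/p3.png',np.hstack([cv2.resize(ims[0][100:320,120:400],None,fx=1.4,fy=1.4),cv2.resize(ims[1][100:320,230:510],None,fx=1.4,fy=1.4)]))
E
```

```text
time_s: 6.02
tcp_pos: [0.4088, -0.2073, 0.0049]
tcp_rot: [-2.533, -1.858, 0.001]
contact_force: [-0.5, -0.0, 0.1]
width: 0.0294
finger_force: 10.0
time_s: 7.18
tcp_pos: [0.4516, -0.0733, 0.1059]
tcp_rot: [2.531, 1.859, 0.001]
contact_force: [1.1, -1.0, -2.0]
width: 0.0298
finger_force: 11.0
```

View pics/p3.png

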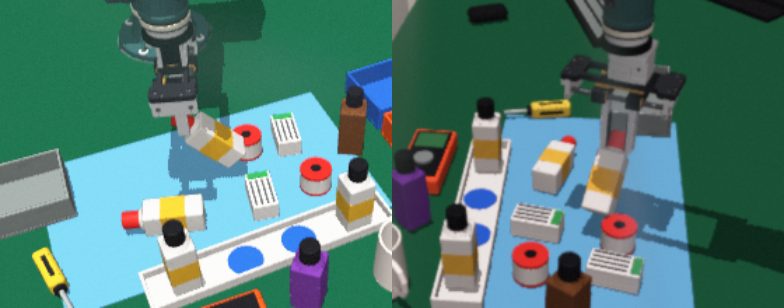

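The bottle hangs tilted about 45°, so pad friction is holding it; I ease the grip so it swings down.

```bash
python3 -m pendant '[{"tx":-0.2,"ty":0,"tz":0,"turn":0},{"tx":-0.2,"ty":0,"tz":0,"turn":0},{"tx":-0.1,"ty":0,"tz":0,"turn":0},{"tx":0,"ty":0,"tz":0,"turn":0},{"tx":0,"ty":0,"tz":0,"turn":0},{"tx":0,"ty":0,"tz":0,"turn":0},{"tx":0,"ty":0,"tz":0,"turn":0},{"tx":0,"ty":0,"tz":0,"turn":0}]' - 5
python3 - <<'E'
from util import *
s=arm.sense(); print(s['moment'],s['contact_force'],s['tcp_pos'])
ims=[shot(c)['image'][:,:,::-1] for c in('scene','side')]
cv2.imwrite('pics/p4.png',np.hstack([cv2.resize(ims[0][100:320,120:400],None,fx=1.4,fy=1.4),cv2.resize(ims[1][100:320,230:510],None,fx=1.4,fy=1.4)]))
E
```

```text
time_s: 7.95
tcp_pos: [0.4362, -0.1203, 0.1058]
tcp_rot: [-2.532, -1.859, -0.001]
contact_force: [-0.5, 1.3, -2.8]
width: 0.0298
finger_force: 5.0
[-0.11374776  0.08062767 -0.03067791] [-0.49400153  1.33273319 -2.83346623] [ 0.43623385 -0.12026424  0.10578878]
```

View pics/p4.png

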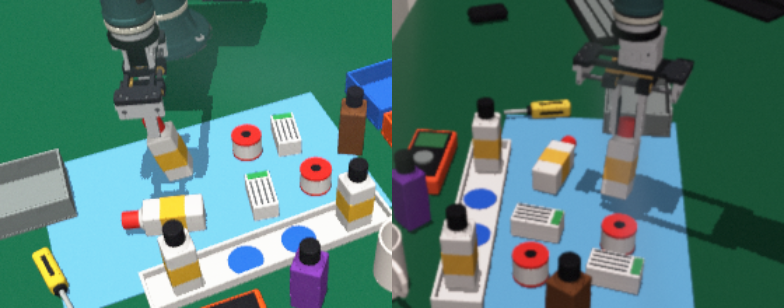

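```bash
python3 -m pendant '[{"tx":0,"ty":0,"tz":0.045,"turn":0},{"tx":0,"ty":0,"tz":0.045,"turn":0},{"tx":0,"ty":0,"tz":0,"turn":0},{"tx":0.06,"ty":0,"tz":-0.015,"turn":0},{"tx":0.06,"ty":0,"tz":-0.01,"turn":0},{"tx":0.06,"ty":0,"tz":-0.005,"turn":0},{"tx":0.06,"ty":0,"tz":0,"turn":0},{"tx":0.06,"ty":0,"tz":0,"turn":0},{"tx":0.06,"ty":0,"tz":0,"turn":0},{"tx":0.06,"ty":0,"tz":0.01,"turn":0},{"tx":0.06,"ty":0,"tz":0.01,"turn":0},{"tx":0.04,"ty":0,"tz":0.01,"turn":0},{"tx":0,"ty":0,"tz":0,"turn":0},{"tx":0,"ty":0,"tz":0,"turn":0}]'
python3 - <<'E'
from util import *
s=arm.sense(); print(s['moment'],s['contact_force'],s['tcp_pos'])
ims=[shot(c)['image'][:,:,::-1] for c in('scene','side')]
cv2.imwrite('pics/p5.png',np.hstack([cv2.resize(ims[0][100:320,120:400],None,fx=1.4,fy=1.4),cv2.resize(ims[1][100:320,230:510],None,fx=1.4,fy=1.4)]))
E
```

```text
time_s: 9.22
tcp_pos: [0.4538, -0.0732, 0.103]
tcp_rot: [2.526, 1.854, 0.002]
contact_force: [-5.6, -1.8, 24.2]
width: 0.0303
finger_force: 19.3
[-0.67724334  1.69371681 -0.03956358] [-5.63657194 -1.81829021 24.2339817 ] [ 0.45381658 -0.07318434  0.10295591]
```

View pics/p5.png

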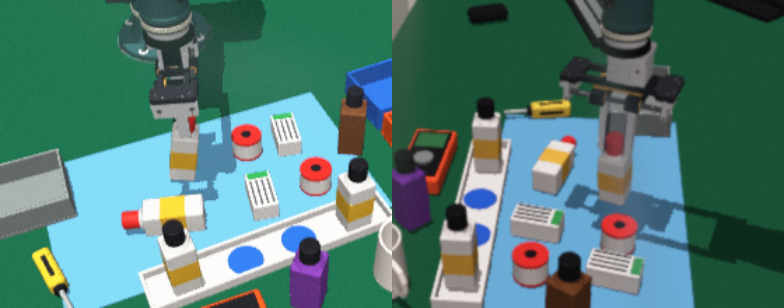

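The bottle has gone about 15° past upright (cap now leaning to +y) and is pressing down, so I ease back to straighten it.

```bash
python3 -m pendant '[{"tx":-0.03,"ty":0,"tz":-0.01,"turn":0},{"tx":-0.04,"ty":0,"tz":0,"turn":0},{"tx":-0.04,"ty":0,"tz":0,"turn":0},{"tx":-0.04,"ty":0,"tz":0,"turn":0},{"tx":-0.04,"ty":0,"tz":0,"turn":0},{"tx":-0.04,"ty":0,"tz":0,"turn":0},{"tx":-0.02,"ty":0,"tz":0,"turn":0},{"tx":0,"ty":0,"tz":0,"turn":0},{"tx":0,"ty":0,"tz":0,"turn":0}]'
python3 - <<'E'
from util import *
s=arm.sense(); print(s['moment'],s['contact_force'],s['tcp_pos'])
D={c:shot(c) for c in('scene','side')}
# tilt: cap red centroid vs known grip point; body outline
for c in D:
    im=D[c]['image'].astype(float); g=s['tcp_pos']+[0,0,.019]
    print(c,'grip px',proj(D[c],np.array([g,g-[0,0,.1]])).round(1).tolist())
ims=[D[c]['image'][:,:,::-1] for c in('scene','side')]
cv2.imwrite('pics/p6.png',np.hstack([cv2.resize(ims[0][150:300,180:310],None,fx=3,fy=3),cv2.resize(ims[1][150:300,340:470],None,fx=3,fy=3)]))
E
```

```text
time_s: 10.07
tcp_pos: [0.4461, -0.0939, 0.1006]
tcp_rot: [2.532, 1.858, 0.008]
contact_force: [-0.4, 4.0, 12.6]
width: 0.0297
finger_force: 10.0
[ 0.81198282  0.31508163 -0.0351106 ] [-0.42207019  3.95808694 12.57543608] [ 0.44609917 -0.09386432  0.10062392]
scene grip px [[241.5, 188.3], [247.5, 218.2]]
side grip px [[392.2, 198.3], [389.2, 233.0]]
```

View pics/p6.png

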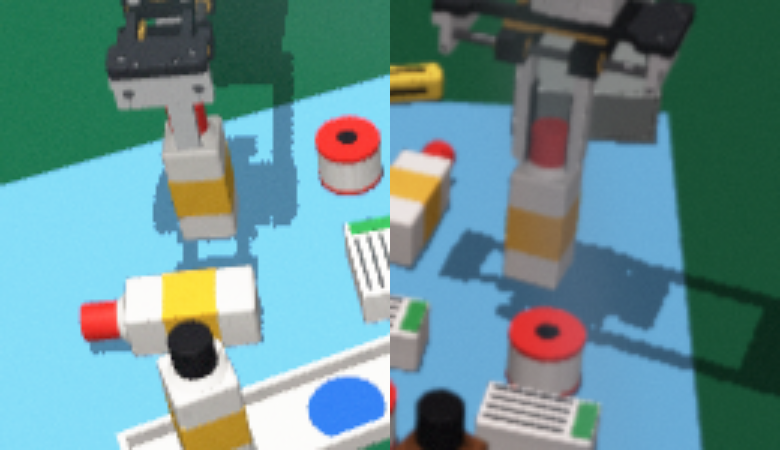

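Now upright to within a few degrees (body centre at crop 203,205, as predicted). I release so it stands freely, then grip firmly again and work out the carry.

```bash
python3 -m pendant '[{"tx":0,"ty":0,"tz":-0.02,"turn":0},{"tx":0,"ty":0,"tz":0,"turn":0},{"tx":0,"ty":0,"tz":0,"turn":0},{"tx":0,"ty":0,"tz":0,"turn":0},{"tx":0,"ty":0,"tz":0,"turn":0}]' 0.5 5
python3 -m pendant '[{"tx":0,"ty":0,"tz":0,"turn":0},{"tx":0,"ty":0,"tz":0,"turn":0},{"tx":0,"ty":0,"tz":0,"turn":0},{"tx":0,"ty":0,"tz":0,"turn":0},{"tx":0,"ty":0,"tz":0,"turn":0}]' 0.2 20
python3 -m pendant '[{"tx":0,"ty":0,"tz":0,"turn":0},{"tx":0,"ty":0,"tz":0,"turn":0},{"tx":0,"ty":0,"tz":-0.1,"turn":0},{"tx":0,"ty":0,"tz":-0.15,"turn":0},{"tx":0,"ty":0,"tz":-0.2,"turn":0},{"tx":0,"ty":0,"tz":-0.15,"turn":0},{"tx":0,"ty":0,"tz":0,"turn":0},{"tx":0,"ty":0,"tz":0,"turn":0}]' 0.2 20
python3 - <<'E'
from util import *
D={c:shot(c) for c in('scene','side')}
ims=[D[c]['image'][:,:,::-1] for c in('scene','side')]
cv2.imwrite('pics/p7.png',np.hstack([cv2.resize(ims[0][130:280,180:310],None,fx=3,fy=3),cv2.resize(ims[1][130:280,340:470],None,fx=3,fy=3)]))
s=arm.sense();print(s['moment'])
go(.6757,-.058,.18,1); go(.6757,-.058,.18,91)
E
```

```text
time_s: 10.58
tcp_pos: [0.4446, -0.0951, 0.1002]
tcp_rot: [2.533, 1.858, 0.001]
contact_force: [-0.6, 1.9, 4.4]
width: 0.0469
finger_force: 2.5
time_s: 11.0
tcp_pos: [0.4449, -0.0956, 0.1003]
tcp_rot: [2.532, 1.857, 0.001]
contact_force: [1.4, -0.3, 4.6]
width: 0.0296
finger_force: 25.4
time_s: 11.67
tcp_pos: [0.4434, -0.095, 0.1591]
tcp_rot: [-2.532, -1.857, 0.002]
contact_force: [0.2, -0.5, -2.4]
width: 0.0299
finger_force: 24.0
[-0.10050706  0.09251606  0.07799542]
j6 now -2 end -6 mid -20; cur -17.5 -17.5
t=11.8 turn -0.205 = 3 x -0.0685; then txyz [ 0.327  2.335 -0.233] = 7 x [ 0.0467  0.3336 -0.0332]
j6 now -2 end 84 mid 70; cur -17.5 -17.5
t=11.8 turn 0.795 = 11 x 0.0722; then txyz [ 2.335 -0.327 -0.233] = 7 x [ 0.3336 -0.0467 -0.0332]
```

View pics/p7.png

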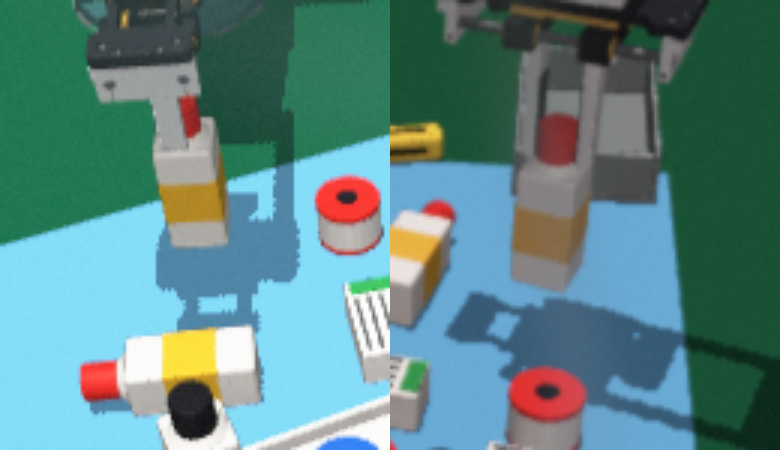

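Upright and firmly held (clear of the bench, body ~6 cm up). Carry it over the spot at (0.676, -0.058).

```bash
python3 -m pendant '[{"tx":0,"ty":0,"tz":-0.12,"turn":-0.0685},{"tx":0,"ty":0,"tz":-0.12,"turn":-0.0685},{"tx":0,"ty":0,"tz":0,"turn":-0.0685},{"tx":0.02,"ty":0.146,"tz":0,"turn":0},{"tx":0.02,"ty":0.146,"tz":0,"turn":0},{"tx":0.02,"ty":0.146,"tz":0,"turn":0},{"tx":0.02,"ty":0.146,"tz":0,"turn":0},{"tx":0.02,"ty":0.146,"tz":0,"turn":0},{"tx":0.02,"ty":0.146,"tz":0,"turn":0},{"tx":0.02,"ty":0.146,"tz":0,"turn":0},{"tx":0.02,"ty":0.146,"tz":0,"turn":0},{"tx":0.02,"ty":0.146,"tz":0,"turn":0},{"tx":0.02,"ty":0.146,"tz":0,"turn":0},{"tx":0.02,"ty":0.146,"tz":0,"turn":0},{"tx":0.02,"ty":0.146,"tz":0,"turn":0},{"tx":0.02,"ty":0.146,"tz":0,"turn":0},{"tx":0.02,"ty":0.146,"tz":0,"turn":0},{"tx":0.02,"ty":0.146,"tz":0,"turn":0},{"tx":0.02,"ty":0.146,"tz":0,"turn":0},{"tx":0,"ty":0,"tz":0,"turn":0}]'
python3 - <<'E'
from util import *
go(.6757,-.058,.13,1); s=arm.sense(); zb=s['tcp_pos'][2]-.1002
M['held']=[box(-.023,.023,-.023,.023,zb,zb+.1)]
D={c:shot(c) for c in('scene','side')}
for c in (('scene','side'),('side',),('scene',)): colfit(D,'held',(*s['tcp_pos'][:2],.02),c,9)
print(s['tcp_pos'])
# lane check: white floor + blue spots
for c in D: print(c,[(round(p['score'],2),ray(D[c],p['point'],.004).round(4)) for p in spotter.landmark_of(c,'spot_a')][:4])
E
```

```text
time_s: 13.43
tcp_pos: [0.6778, -0.0585, 0.1801]
tcp_rot: [-2.198, -2.239, 0.004]
contact_force: [-0.6, -0.3, -2.4]
width: 0.0296
finger_force: 23.5
j6 now -11 end -6 mid -11; cur 1.1 1.0
t=13.4 turn 0.001 = 1 x 0.0005; then txyz [ 0.004 -0.019  0.501] = 2 x [ 0.0021 -0.0095  0.2503]
held ('scene', 'side') xy 0.6703 -0.0482 yaw 356.0 iou [np.float64(0.78), np.float64(0.8)]
held ('side',) xy 0.6691 -0.0456 yaw 349.8 iou [np.float64(0.82)]
held ('scene',) xy 0.6792 -0.0498 yaw 0.9 iou [np.float64(0.82)]
[ 0.67784137 -0.05845638  0.18005887]
scene [(0.8, array([ 0.6737, -0.0522])), (0.65, array([0.6659, 0.0363]))]
side [(0.74, array([ 0.6807, -0.0381])), (0.53, array([0.6702, 0.0441])), (0.43, array([0.4167, 0.3929]))]
```

```bash
python3 -m pendant '[{"tx":-0.05,"ty":-0.022,"tz":0.1,"turn":0},{"tx":0,"ty":0,"tz":0.15,"turn":0},{"tx":0,"ty":0,"tz":0.15,"turn":0},{"tx":0,"ty":0,"tz":0.15,"turn":0},{"tx":0,"ty":0,"tz":0.1,"turn":0},{"tx":0,"ty":0,"tz":0.05,"turn":0},{"tx":0,"ty":0,"tz":0.03,"turn":0},{"tx":0,"ty":0,"tz":0.02,"turn":0},{"tx":0,"ty":0,"tz":0.015,"turn":0},{"tx":0,"ty":0,"tz":0,"turn":0},{"tx":0,"ty":0,"tz":0,"turn":0}]'
```

```text
time_s: 14.55
tcp_pos: [0.6756, -0.0642, 0.1083]
tcp_rot: [2.201, 2.24, 0.001]
contact_force: [-0.7, 0.5, -2.1]
width: 0.0295
finger_force: 23.5
```

```bash
python3 -m pendant '[{"tx":0,"ty":0,"tz":0.015,"turn":0},{"tx":0,"ty":0,"tz":0.015,"turn":0},{"tx":0,"ty":0,"tz":0,"turn":0}]'; python3 -m pendant '[{"tx":0,"ty":0,"tz":0.01,"turn":0},{"tx":0,"ty":0,"tz":0.01,"turn":0},{"tx":0,"ty":0,"tz":0,"turn":0},{"tx":0,"ty":0,"tz":0,"turn":0}]'
```

```text
time_s: 14.8
tcp_pos: [0.6752, -0.0641, 0.1044]
tcp_rot: [2.202, 2.241, 0.0]
contact_force: [-0.5, -0.2, -2.6]
width: 0.0297
finger_force: 23.5
time_s: 15.13
tcp_pos: [0.6754, -0.0641, 0.1043]
tcp_rot: [2.201, 2.24, 0.001]
contact_force: [-1.3, 0.8, 6.0]
width: 0.0296
finger_force: 24.6
```

Contact with the lane floor (force rose to +6 N). Release and rise, then re-measure.

```bash
python3 -m pendant '[{"tx":0,"ty":0,"tz":0,"turn":0},{"tx":0,"ty":0,"tz":0,"turn":0},{"tx":0,"ty":0,"tz":0,"turn":0},{"tx":0,"ty":0,"tz":0,"turn":0},{"tx":0,"ty":0,"tz":0,"turn":0},{"tx":0,"ty":0,"tz":0,"turn":0},{"tx":0,"ty":0,"tz":-0.1,"turn":0},{"tx":0,"ty":0,"tz":-0.3,"turn":0},{"tx":0,"ty":0,"tz":-0.3,"turn":0},{"tx":0,"ty":0,"tz":-0.3,"turn":0},{"tx":0,"ty":0,"tz":0,"turn":0}]' 1 10
python3 - <<'E'
from util import *
D={c:shot(c) for c in('scene','side')}
for n in ('standing_a','bottle_a','module_a','spool_a','driver_a'): find(D,n,.5)
M['inl']=[box(-.023,.023,-.023,.023,.004,.104),cylz(.015,.104,.139)]
colfit(D,'inl',(.675,-.058,0),k=7); colfit(D,'bottle_a',(.5565,-.138,4.48),('side',)); 
a=np.radians(256.5); go(.5565+.067*np.cos(a),-.138+.067*np.sin(a),.12,166.5)
E
```

```text
time_s: 16.05
tcp_pos: [0.6777, -0.0648, 0.2106]
tcp_rot: [2.195, 2.233, 0.011]
contact_force: [-0.6, -0.1, 1.2]
width: 0.0938
finger_force: 0.0
standing_a [('scene', 0.88), ('side', 0.76)] xy 0.7254 0.4567 yaw 53.7 iou 0.90
standing_a [('scene', 0.82), ('side', 0.81)] xy 0.7827 0.0083 yaw 62.8 iou 0.82
standing_a [('scene', 0.75), ('side', 0.69)] xy 0.6724 0.1405 yaw 9.1 iou 0.85
standing_a [('scene', 0.58), ('side', 0.61)] xy 0.5100 0.2193 yaw 240.9 iou 0.89
standing_a [('scene', 0.57), ('side', 0.77)] xy 0.6772 -0.1551 yaw 357.8 iou 0.68
bottle_a [('scene', 0.72)] xy 0.6418 -0.0496 yaw 169.9 iou 0.81
bottle_a [('scene', 0.59), ('side', 0.81)] xy 0.5571 -0.1355 yaw 256.2 iou 0.83
bottle_a [('scene', 0.51)] xy 0.6825 0.0258 yaw 91.9 iou 0.28
bottle_a [('side', 0.64)] xy 0.6863 -0.1074 yaw 278.0 iou 0.78
module_a [('scene', 0.81), ('side', 0.78)] xy 0.4456 0.1137 yaw 347.9 iou 0.80
module_a [('scene', 0.64), ('side', 0.82)] xy 0.5722 0.0164 yaw 168.4 iou 0.85
spool_a [('scene', 0.92), ('side', 0.82)] xy 0.5720 0.1171 yaw 11.9 iou 0.85
spool_a [('scene', 0.61)] xy 0.6559 0.1514 yaw 8.9 iou 0.61
spool_a [('side', 0.87)] xy 0.4405 0.0289 yaw 22.9 iou 0.83
spool_a [('side', 0.66)] xy 0.4417 0.1174 yaw 8.1 iou 0.62
driver_a [('scene', 0.94), ('side', 0.58)] xy 0.5798 -0.3461 yaw 12.6 iou 0.77
inl ('scene', 'side') xy 0.6710 -0.0516 yaw 312.4 iou [np.float64(0.73), np.float64(0.77)]
bottle_a ('side',) xy 0.5563 -0.1427 yaw 257.4 iou [np.float64(0.89)]
j6 now -11 end -7 mid 3; cur 1.0 1.0
t=16.6 turn 0.161 = 3 x 0.0537; then txyz [-1.665 -0.979  0.82 ] = 6 x [-0.2774 -0.1631  0.1366]
```

Bottle one stands in the lane near its spot. Next the second bottle, with a softer grip for the tip-up.

```bash
python3 -m pendant '[{"tx":0,"ty":0,"tz":0,"turn":0.0537},{"tx":0,"ty":0,"tz":0,"turn":0.0537},{"tx":0,"ty":0,"tz":0,"turn":0.0537},{"tx":-0.278,"ty":-0.163,"tz":0,"turn":0},{"tx":-0.278,"ty":-0.163,"tz":0,"turn":0},{"tx":-0.278,"ty":-0.163,"tz":0,"turn":0},{"tx":-0.278,"ty":-0.163,"tz":0,"turn":0},{"tx":-0.278,"ty":-0.163,"tz":0,"turn":0},{"tx":-0.278,"ty":-0.163,"tz":0,"turn":0},{"tx":0,"ty":0,"tz":0.3,"turn":0},{"tx":0,"ty":0,"tz":0.3,"turn":0},{"tx":0,"ty":0,"tz":0.2,"turn":0},{"tx":0,"ty":0,"tz":0,"turn":0},{"tx":0,"ty":0,"tz":0,"turn":0}]'
python3 - <<'E'
from util import *
D={'wrist':shot('wrist')}
# near wrist view: cap by red colour, body by mask
im=D['wrist']['image'].astype(float); red=(im[...,0]>1.8*im[...,1])&(im[...,0]>1.8*im[...,2])&(im[...,0]>60)
n,l,st,ce=cv2.connectedComponentsWithStats(red.astype(np.uint8)); print([(ce[i].round(0),st[i,4],ray(D['wrist'],ce[i],.03).round(4)) for i in range(1,n) if st[i,4]>300])
for p in ((.5565,-.138,4.48),): q=colfit(D,'bottle_a',p,('wrist',),41)
print('cap',q[:2]+.0675*np.array([np.cos(q[2]),np.sin(q[2])]))
g=q[:2]+.067*np.array([np.cos(q[2]),np.sin(q[2])]); go(*g,.0035,np.degrees(q[2])-90)
E
```

```text
time_s: 17.82
tcp_pos: [0.5403, -0.2032, 0.1215]
tcp_rot: [-2.465, -1.943, 0.002]
contact_force: [-0.1, 0.4, 1.2]
width: 0.0941
finger_force: 0.0
[(array([619.,  34.]), np.int32(2987), array([ 0.7484, -0.1174])), (array([622., 174.]), np.int32(1111), array([ 0.7463, -0.2051])), (array([320., 241.]), np.int32(1488), array([ 0.5389, -0.2038]))]
bottle_a ('wrist',) xy 0.5580 -0.1361 yaw 254.3 iou [np.float64(0.95)]
cap [ 0.53973791 -0.20104487]
j6 now -13 end -5 mid -11; cur -13.5 -13.5
t=17.9 turn 0.025 = 1 x 0.0246; then txyz [ 0.026 -0.025  1.199] = 4 x [ 0.0064 -0.0063  0.2996]
```

```bash
python3 -m pendant '[{"tx":0.02,"ty":-0.015,"tz":0.3,"turn":0.025},{"tx":0,"ty":0,"tz":0.3,"turn":0},{"tx":0,"ty":0,"tz":0.3,"turn":0},{"tx":0,"ty":0,"tz":0.25,"turn":0},{"tx":0,"ty":0,"tz":0.02,"turn":0},{"tx":0,"ty":0,"tz":0,"turn":0},{"tx":0,"ty":0,"tz":0,"turn":0},{"tx":0,"ty":0,"tz":0,"turn":0},{"tx":0,"ty":0,"tz":0,"turn":0},{"tx":0,"ty":0,"tz":0,"turn":0},{"tx":0,"ty":0,"tz":0,"turn":0},{"tx":0,"ty":0,"tz":0,"turn":0},{"tx":0,"ty":0,"tz":0,"turn":0},{"tx":0,"ty":0,"tz":0,"turn":0}]' 0.1 4
python3 -m pendant '[{"tx":0.05,"ty":0,"tz":-0.149,"turn":0},{"tx":0.05,"ty":0,"tz":-0.149,"turn":0},{"tx":0.085,"ty":0,"tz":-0.13,"turn":0},{"tx":0.085,"ty":0,"tz":-0.13,"turn":0},{"tx":0.117,"ty":0,"tz":-0.104,"turn":0},{"tx":0.117,"ty":0,"tz":-0.104,"turn":0},{"tx":0.14,"ty":0,"tz":-0.07,"turn":0},{"tx":0.14,"ty":0,"tz":-0.07,"turn":0},{"tx":0.154,"ty":0,"tz":-0.03,"turn":0},{"tx":0.154,"ty":0,"tz":-0.03,"turn":0},{"tx":0,"ty":0,"tz":0,"turn":0},{"tx":0,"ty":0,"tz":0,"turn":0}]'
python3 - <<'E'
from util import *
s=arm.sense(); print(s['moment'],s['contact_force'],s['tcp_pos'])
D={c:shot(c) for c in('scene','side')}
for c in D:
    g=s['tcp_pos']+[0,0,.019]; print(c,proj(D[c],np.array([g,g-[0,0,.1]])).round(1).tolist())
a=D['scene']['image'][160:310,190:320,::-1];b=D['side']['image'][140:290,280:410,::-1]
cv2.imwrite('pics/p8.png',np.hstack([cv2.resize(q,None,fx=3,fy=3) for q in (a,b)]))
E
```

```text
time_s: 19.03
tcp_pos: [0.541, -0.202, 0.0072]
tcp_rot: [2.503, 1.895, 0.001]
contact_force: [-0.1, -0.6, 6.8]
width: 0.0297
finger_force: 4.0
time_s: 20.03
tcp_pos: [0.5706, -0.0946, 0.103]
tcp_rot: [2.502, 1.899, 0.003]
contact_force: [-0.5, 0.6, 3.7]
width: 0.0296
finger_force: 4.6
[0.05216838 0.13249636 0.00173531] [-0.51310551  0.60602908  3.69015767] [ 0.57059286 -0.09461061  0.10300447]
scene [[256.8, 222.4], [262.2, 252.1]]
side [[338.1, 194.5], [337.9, 229.1]]
```

View pics/p8.png

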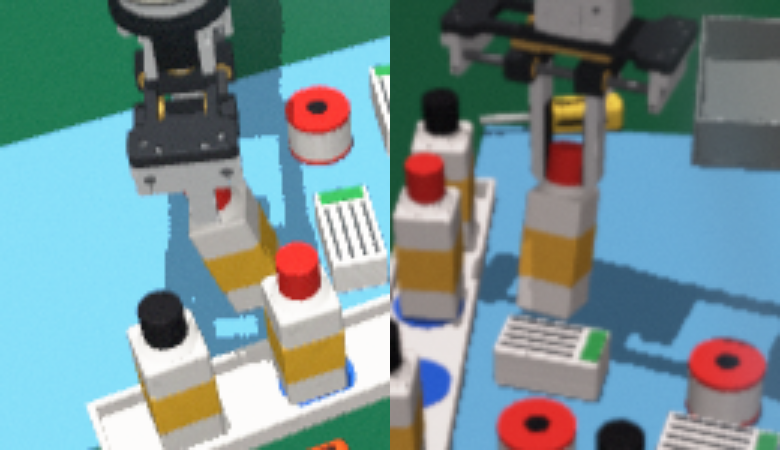

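The second bottle is tilted only ~12° with its base edge on the bench, and the first stands on its spot. I finish the arc, let it go so it settles on its base, then grip firmly.

```bash
python3 -m pendant '[{"tx":0.08,"ty":0,"tz":0,"turn":0},{"tx":0.08,"ty":0,"tz":0,"turn":0},{"tx":0.08,"ty":0,"tz":0.01,"turn":0},{"tx":0,"ty":0,"tz":0,"turn":0},{"tx":0,"ty":0,"tz":0,"turn":0}]'
python3 -m pendant '[{"tx":0,"ty":0,"tz":0,"turn":0},{"tx":0,"ty":0,"tz":0,"turn":0},{"tx":0,"ty":0,"tz":0,"turn":0},{"tx":0,"ty":0,"tz":0,"turn":0},{"tx":0,"ty":0,"tz":0,"turn":0}]' 0.5 4
python3 - <<'E'
from util import *
s=arm.sense(); print(s['contact_force'],s['tcp_pos'])
D={c:shot(c) for c in('scene','side')}
M['st']=[box(-.023,.023,-.023,.023,0,.1)]
for c in (('scene','side'),('side',),('scene',)): colfit(D,'st',(*s['tcp_pos'][:2],-.2),c,9)
E
```

```text
time_s: 20.55
tcp_pos: [0.5767, -0.0724, 0.101]
tcp_rot: [-2.504, -1.897, -0.002]
contact_force: [1.4, 2.2, 4.5]
width: 0.0299
finger_force: 5.6
time_s: 20.97
tcp_pos: [0.5756, -0.0733, 0.1003]
tcp_rot: [-2.504, -1.895, 0.002]
contact_force: [-0.9, -0.0, 0.7]
width: 0.0472
finger_force: 0.2
[-0.89857835 -0.04933129  0.66439242] [ 0.57563661 -0.07331268  0.10034522]
st ('scene', 'side') xy 0.5776 -0.0618 yaw 348.6 iou [np.float64(0.78), np.float64(0.78)]
st ('side',) xy 0.5781 -0.0567 yaw 352.8 iou [np.float64(0.8)]
st ('scene',) xy 0.5676 -0.0600 yaw 349.0 iou [np.float64(0.8)]
```

```bash
python3 -m pendant '[{"tx":0.03,"ty":0,"tz":0,"turn":0},{"tx":0.04,"ty":0,"tz":0,"turn":0},{"tx":0,"ty":0,"tz":0,"turn":0},{"tx":0,"ty":0,"tz":0,"turn":0},{"tx":0,"ty":0,"tz":0,"turn":0},{"tx":0,"ty":0,"tz":0,"turn":0},{"tx":0,"ty":0,"tz":0,"turn":0},{"tx":0,"ty":0,"tz":-0.1,"turn":0},{"tx":0,"ty":0,"tz":-0.2,"turn":0},{"tx":0,"ty":0,"tz":-0.3,"turn":0},{"tx":0,"ty":0,"tz":-0.2,"turn":0},{"tx":0,"ty":0,"tz":0,"turn":0},{"tx":0,"ty":0,"tz":0,"turn":0}]' 0.2 20
python3 - <<'E'
from util import *
s=arm.sense(); zb=s['tcp_pos'][2]-.1003; print(s['moment'],s['tcp_pos'])
D={c:shot(c) for c in('scene','side')}
M['st']=[box(-.023,.023,-.023,.023,zb,zb+.1)]
for c in (('scene','side'),('side',),('scene',)): colfit(D,'st',(*s['tcp_pos'][:2],-.2),c,9)
print([(round(p['score'],2),ray(D['scene'],p['point'],.004).round(4)) for p in spotter.landmark_of('scene','spot_a')][:4])
go(.674,.043,.185,1)
E
```

```text
time_s: 22.15
tcp_pos: [0.5788, -0.0667, 0.1826]
tcp_rot: [2.503, 1.894, 0.003]
contact_force: [0.3, 0.3, -1.4]
width: 0.03
finger_force: 20.0
[-0.09874077  0.16978858 -0.01891274] [ 0.5788344  -0.06668713  0.18259734]
st ('scene', 'side') xy 0.5771 -0.0632 yaw 349.4 iou [np.float64(0.86), np.float64(0.79)]
st ('side',) xy 0.5792 -0.0817 yaw 349.7 iou [np.float64(0.85)]
st ('scene',) xy 0.5756 -0.0609 yaw 345.2 iou [np.float64(0.88)]
[(0.48, array([0.5584, 0.0273])), (0.43, array([ 0.6826, -0.0505]))]
j6 now 4 end 3 mid -13; cur -15.8 -15.8
t=22.3 turn -0.186 = 3 x -0.0620; then txyz [ 1.075  0.989 -0.067] = 5 x [ 0.2149  0.1979 -0.0134]
```

```bash
python3 -m pendant '[{"tx":0,"ty":0,"tz":0,"turn":-0.062},{"tx":0,"ty":0,"tz":0,"turn":-0.062},{"tx":0,"ty":0,"tz":0,"turn":-0.062},{"tx":0.15,"ty":0,"tz":0,"turn":0},{"tx":0.15,"ty":0,"tz":0,"turn":0},{"tx":0.15,"ty":0,"tz":0,"turn":0},{"tx":0.15,"ty":0,"tz":0,"turn":0},{"tx":0.15,"ty":0,"tz":0,"turn":0},{"tx":0.15,"ty":0,"tz":0,"turn":0},{"tx":0.145,"ty":0,"tz":0,"turn":0},{"tx":0,"ty":0.141,"tz":0,"turn":0},{"tx":0,"ty":0.141,"tz":0,"turn":0},{"tx":0,"ty":0.141,"tz":0,"turn":0},{"tx":0,"ty":0.141,"tz":0,"turn":0},{"tx":0,"ty":0.141,"tz":0,"turn":0},{"tx":0,"ty":0.141,"tz":0,"turn":0},{"tx":0,"ty":0.141,"tz":0,"turn":0},{"tx":0,"ty":0,"tz":0,"turn":0},{"tx":0,"ty":0,"tz":0,"turn":0}]'
python3 - <<'E'
from util import *
s=arm.sense(); zb=s['tcp_pos'][2]-.1003; print(s['tcp_pos'])
D={c:shot(c) for c in('scene','side')}
M['st']=[box(-.023,.023,-.023,.023,zb,zb+.1)]
for c in (('scene','side'),('side',),('scene',)): colfit(D,'st',(*s['tcp_pos'][:2],0),c,9)
go(.674,.038,.1045,1)
E
```

```text
time_s: 23.88
tcp_pos: [0.6741, 0.0398, 0.1782]
tcp_rot: [-2.199, -2.238, 0.005]
contact_force: [-0.1, -0.6, -1.9]
width: 0.0298
finger_force: 20.0
[0.67414798 0.03983546 0.17817567]
st ('scene', 'side') xy 0.6668 0.0522 yaw 38.1 iou [np.float64(0.76), np.float64(0.74)]
st ('side',) xy 0.6713 0.0329 yaw 328.6 iou [np.float64(0.8)]
st ('scene',) xy 0.6764 0.0477 yaw 5.1 iou [np.float64(0.8)]
j6 now -2 end 2 mid -2; cur 1.0 1.0
t=24.0 turn -0.000 = 1 x -0.0000; then txyz [-0.019  0.003  0.751] = 3 x [-0.0063  0.001   0.2504]
```

```bash
python3 -m pendant '[{"tx":-0.01,"ty":0,"tz":0.1,"turn":0},{"tx":0,"ty":0,"tz":0.15,"turn":0},{"tx":0,"ty":0,"tz":0.15,"turn":0},{"tx":0,"ty":0,"tz":0.15,"turn":0},{"tx":0,"ty":0,"tz":0.1,"turn":0},{"tx":0,"ty":0,"tz":0.05,"turn":0},{"tx":0,"ty":0,"tz":0.02,"turn":0},{"tx":0,"ty":0,"tz":0.02,"turn":0},{"tx":0,"ty":0,"tz":0,"turn":0},{"tx":0,"ty":0,"tz":0,"turn":0}]'; python3 -m pendant '[{"tx":0,"ty":0,"tz":0.01,"turn":0},{"tx":0,"ty":0,"tz":0.01,"turn":0},{"tx":0,"ty":0,"tz":0,"turn":0},{"tx":0,"ty":0,"tz":0,"turn":0}]'
```

```text
time_s: 24.82
tcp_pos: [0.6756, 0.0389, 0.1082]
tcp_rot: [2.201, 2.24, 0.002]
contact_force: [-0.2, -0.7, -2.0]
width: 0.0296
finger_force: 20.0
time_s: 25.15
tcp_pos: [0.6751, 0.0389, 0.1052]
tcp_rot: [2.202, 2.241, 0.0]
contact_force: [0.3, 0.4, -2.6]
width: 0.0296
finger_force: 20.0
```

```bash
python3 -m pendant '[{"tx":0,"ty":0,"tz":0.01,"turn":0},{"tx":0,"ty":0,"tz":0.01,"turn":0},{"tx":0,"ty":0,"tz":0,"turn":0},{"tx":0,"ty":0,"tz":0,"turn":0}]'
```

```text
time_s: 25.48
tcp_pos: [0.6754, 0.0389, 0.1048]
tcp_rot: [2.201, 2.24, 0.002]
contact_force: [-1.9, -0.4, 5.3]
width: 0.03
finger_force: 20.0
```

Contact again; release and rise, then measure all loose parts.

```bash
python3 -m pendant '[{"tx":0,"ty":0,"tz":0,"turn":0},{"tx":0,"ty":0,"tz":0,"turn":0},{"tx":0,"ty":0,"tz":0,"turn":0},{"tx":0,"ty":0,"tz":0,"turn":0},{"tx":0,"ty":0,"tz":0,"turn":0},{"tx":0,"ty":0,"tz":0,"turn":0},{"tx":0,"ty":0,"tz":-0.1,"turn":0},{"tx":0,"ty":0,"tz":-0.3,"turn":0},{"tx":0,"ty":0,"tz":-0.3,"turn":0},{"tx":0,"ty":0,"tz":-0.3,"turn":0},{"tx":0,"ty":0,"tz":0,"turn":0}]' 1 20
python3 - <<'E'
from util import *
D={c:shot(c) for c in('scene','side')}
for n in ('standing_a','module_a','spool_a','driver_a'): find(D,n,.5)
go(.572,.0155,.14,80)
E
```

```text
time_s: 26.4
tcp_pos: [0.6776, 0.0388, 0.2109]
tcp_rot: [2.196, 2.235, 0.013]
contact_force: [0.2, 0.2, 1.7]
width: 0.0939
finger_force: 0.0
standing_a [('scene', 0.97), ('side', 0.68)] xy 0.5100 0.2191 yaw 61.0 iou 0.75
standing_a [('scene', 0.94), ('side', 0.97)] xy 0.7254 0.4565 yaw 54.6 iou 0.91
standing_a [('scene', 0.68), ('side', 0.63)] xy 0.6765 -0.1552 yaw 360.0 iou 0.66
standing_a [('scene', 0.57), ('side', 0.91)] xy 0.7821 0.0091 yaw 53.8 iou 0.88
standing_a [('scene', 0.56), ('side', 0.7)] xy 0.6722 0.1410 yaw 1.9 iou 0.88
module_a [('scene', 0.97), ('side', 0.71)] xy 0.4452 0.1141 yaw 349.3 iou 0.75
module_a [('scene', 0.81), ('side', 0.58)] xy 0.5722 0.0148 yaw 168.7 iou 0.84
spool_a [('scene', 0.81), ('side', 0.97)] xy 0.4403 0.0370 yaw 6.7 iou 0.85
spool_a [('scene', 0.61)] xy 0.8012 0.1559 yaw 21.9 iou 0.45
spool_a [('scene', 0.55), ('side', 0.62)] xy 0.5722 0.1167 yaw 4.8 iou 0.71
driver_a [('scene', 0.75), ('side', 0.77)] xy 0.5799 -0.3454 yaw 11.5 iou 0.76
j6 now -3 end -78 mid -82; cur 1.0 1.0
t=26.9 turn -0.878 = 12 x -0.0732; then txyz [ 0.968 -0.408  0.619] = 4 x [ 0.2421 -0.1021  0.1548]
```

```bash
python3 -m pendant '[{"tx":0,"ty":0,"tz":0,"turn":-0.0732},{"tx":0,"ty":0,"tz":0,"turn":-0.0732},{"tx":0,"ty":0,"tz":0,"turn":-0.0732},{"tx":0,"ty":0,"tz":0,"turn":-0.0732},{"tx":0,"ty":0,"tz":0,"turn":-0.0732},{"tx":0,"ty":0,"tz":0,"turn":-0.0732},{"tx":0,"ty":0,"tz":0,"turn":-0.0732},{"tx":0,"ty":0,"tz":0,"turn":-0.0732},{"tx":0,"ty":0,"tz":0,"turn":-0.0732},{"tx":0,"ty":0,"tz":0,"turn":-0.0732},{"tx":0,"ty":0,"tz":0,"turn":-0.0732},{"tx":0,"ty":0,"tz":0,"turn":-0.0732},{"tx":0.242,"ty":-0.102,"tz":0,"turn":0},{"tx":0.242,"ty":-0.102,"tz":0,"turn":0},{"tx":0.242,"ty":-0.102,"tz":0.15,"turn":0},{"tx":0.242,"ty":-0.102,"tz":0.25,"turn":0},{"tx":0,"ty":0,"tz":0.3,"turn":0},{"tx":0,"ty":0,"tz":0.1,"turn":0},{"tx":0,"ty":0,"tz":0,"turn":0},{"tx":0,"ty":0,"tz":0,"turn":0}]'
cat >> util.py <<'E'
def wfit(name,p,k=41,yoff=90,off=0,z=.004,yaw=True):
    D={'wrist':shot('wrist')}; q=colfit(D,name,p,('wrist',),k)
    g=q[:2]+off*np.array([np.cos(q[2]),np.sin(q[2])]); go(*g,z,np.degrees(q[2])+yoff if yaw else None); return q
E
python3 -c "
from util import *
wfit('module_a',(.572,.015,np.radians(-11)))"
```

```text
time_s: 28.57
tcp_pos: [0.5731, 0.0155, 0.1231]
tcp_rot: [-0.272, -3.129, -0.0]
contact_force: [0.3, -0.2, 0.4]
width: 0.0942
finger_force: 0.0
module_a ('wrist',) xy 0.5723 0.0162 yaw 351.1 iou [np.float64(0.77)]
j6 now -84 end -79 mid -85; cur 80.1 80.1
t=28.6 turn -0.011 = 1 x -0.0110; then txyz [0.021 0.004 1.204] = 4 x [0.0053 0.001  0.3011]
```

```bash
python3 -m pendant '[{"tx":0,"ty":0,"tz":0.3,"turn":-0.01},{"tx":0,"ty":0,"tz":0.3,"turn":0},{"tx":0,"ty":0,"tz":0.3,"turn":0},{"tx":0,"ty":0,"tz":0.27,"turn":0},{"tx":0,"ty":0,"tz":0,"turn":0},{"tx":0,"ty":0,"tz":0,"turn":0}]' 1 25
python3 -m pendant '[{"tx":0,"ty":0,"tz":0,"turn":0},{"tx":0,"ty":0,"tz":0,"turn":0},{"tx":0,"ty":0,"tz":0,"turn":0},{"tx":0,"ty":0,"tz":0,"turn":0},{"tx":0,"ty":0,"tz":0,"turn":0},{"tx":0,"ty":0,"tz":0,"turn":0},{"tx":0,"ty":0,"tz":0,"turn":0},{"tx":0,"ty":0,"tz":0,"turn":0},{"tx":0,"ty":0,"tz":-0.2,"turn":0},{"tx":0,"ty":0,"tz":-0.35,"turn":0},{"tx":0,"ty":0,"tz":-0.35,"turn":0},{"tx":0,"ty":0,"tz":-0.35,"turn":0},{"tx":0,"ty":0,"tz":-0.35,"turn":0},{"tx":0,"ty":0,"tz":-0.3,"turn":0},{"tx":0,"ty":0,"tz":0,"turn":0}]' 0.3 25
python3 -c "
from util import *
go(.4065,-.345,.19,89)"
```

```text
time_s: 29.12
tcp_pos: [0.5732, 0.0155, 0.0063]
tcp_rot: [-0.247, -3.131, -0.0]
contact_force: [0.5, -0.4, 0.7]
width: 0.0942
finger_force: 0.0
time_s: 30.37
tcp_pos: [0.5759, 0.0152, 0.2041]
tcp_rot: [0.247, 3.118, 0.0]
contact_force: [1.3, -0.7, -0.1]
width: 0.0438
finger_force: 25.0
j6 now -85 end 51 mid 87; cur 81.0 81.0
t=30.4 turn 1.911 = 25 x 0.0764; then txyz [-1.633  3.631  0.121] = 12 x [-0.1361  0.3026  0.0101]
```

```bash
sed -i "s/j=(b-yaw+90)%180-90+180\*side; t=curu-(b-j)/j=min([(b-yaw)%180+180*k for k in(-2,-1,0,1) if abs((b-yaw)%180+180*k)<138],key=lambda v:abs(curu-b+v)); t=curu-(b-j)/" util.py
python3 -c "
from util import *
go(.4065,-.345,.19,89)"
```

```text
j6 now -85 end -129 mid -93; cur 81.0 81.0
t=30.4 turn -0.089 = 2 x -0.0447; then txyz [ 1.633 -3.631  0.121] = 12 x [ 0.1361 -0.3026  0.0101]
```

```bash
python3 -m pendant '[{"tx":0,"ty":0,"tz":0,"turn":-0.0447},{"tx":0,"ty":0,"tz":0,"turn":-0.0447},{"tx":0.136,"ty":-0.3026,"tz":0.01,"turn":0},{"tx":0.136,"ty":-0.3026,"tz":0.01,"turn":0},{"tx":0.136,"ty":-0.3026,"tz":0.01,"turn":0},{"tx":0.136,"ty":-0.3026,"tz":0.01,"turn":0},{"tx":0.136,"ty":-0.3026,"tz":0.01,"turn":0},{"tx":0.136,"ty":-0.3026,"tz":0.01,"turn":0},{"tx":0.136,"ty":-0.3026,"tz":0.01,"turn":0},{"tx":0.136,"ty":-0.3026,"tz":0.01,"turn":0},{"tx":0.136,"ty":-0.3026,"tz":0.01,"turn":0},{"tx":0.136,"ty":-0.3026,"tz":0.01,"turn":0},{"tx":0.136,"ty":-0.3026,"tz":0.01,"turn":0},{"tx":0.136,"ty":-0.3026,"tz":0.01,"turn":0},{"tx":0,"ty":0,"tz":0,"turn":0},{"tx":0,"ty":0,"tz":0,"turn":0}]'
python3 -c "
from util import *
D={c:shot(c) for c in('scene','side')}; find(D,'bin_grey',.5); go(.4065,-.345,.0135,89)"
```

```text
time_s: 31.7
tcp_pos: [0.4017, -0.3454, 0.1818]
tcp_rot: [-0.033, -3.139, -0.005]
contact_force: [1.1, -0.6, -1.6]
width: 0.0437
finger_force: 25.0
bin_grey [('scene', 0.9), ('side', 0.56)] xy 0.4067 -0.3871 yaw 358.9 iou 0.94
bin_grey [('side', 0.72)] xy 0.7988 0.0882 yaw 25.7 iou 0.42
j6 now -136 end -129 mid -136; cur 89.1 89.1
t=31.9 turn 0.001 = 1 x 0.0010; then txyz [-0.03  -0.016  1.7  ] = 5 x [-0.006  -0.0032  0.34  ]
```

```bash
python3 -m pendant '[{"tx":-0.03,"ty":-0.01,"tz":0.3,"turn":0},{"tx":0,"ty":0,"tz":0.3,"turn":0},{"tx":0,"ty":0,"tz":0.3,"turn":0},{"tx":0,"ty":0,"tz":0.3,"turn":0},{"tx":0,"ty":0,"tz":0.25,"turn":0},{"tx":0,"ty":0,"tz":0.15,"turn":0},{"tx":0,"ty":0,"tz":0.08,"turn":0},{"tx":0,"ty":0,"tz":0,"turn":0},{"tx":0,"ty":0,"tz":0,"turn":0}]'
python3 -m pendant '[{"tx":0,"ty":0,"tz":0,"turn":0},{"tx":0,"ty":0,"tz":0,"turn":0},{"tx":0,"ty":0,"tz":0,"turn":0},{"tx":0,"ty":0,"tz":0,"turn":0},{"tx":0,"ty":0,"tz":-0.1,"turn":0},{"tx":0,"ty":0,"tz":-0.3,"turn":0},{"tx":0,"ty":0,"tz":-0.3,"turn":0},{"tx":0,"ty":0,"tz":-0.3,"turn":0},{"tx":0,"ty":0,"tz":-0.2,"turn":0},{"tx":0,"ty":0,"tz":0,"turn":0}]' 0.62 25
python3 -c "
from util import *
go(.58,-.3455,.135,102)"
```

```text
time_s: 32.65
tcp_pos: [0.4068, -0.3455, 0.0166]
tcp_rot: [0.025, 3.141, -0.001]
contact_force: [1.1, 0.5, -1.1]
width: 0.0444
finger_force: 25.0
time_s: 33.48
tcp_pos: [0.4085, -0.3485, 0.1433]
tcp_rot: [0.028, 3.133, -0.014]
contact_force: [0.1, -0.7, 1.2]
width: 0.0582
finger_force: 0.0
j6 now -136 end -133 mid -149; cur 89.0 89.0
t=33.5 turn -0.145 = 2 x -0.0723; then txyz [-1.683 -0.327  0.097] = 5 x [-0.3366 -0.0653  0.0195]
```

```bash
python3 -m pendant '[{"tx":-0.286,"ty":0.01,"tz":0,"turn":0},{"tx":-0.286,"ty":0.01,"tz":0,"turn":0},{"tx":-0.286,"ty":0.01,"tz":0,"turn":0},{"tx":-0.286,"ty":0.01,"tz":0,"turn":0},{"tx":-0.286,"ty":0.01,"tz":0,"turn":0},{"tx":-0.286,"ty":0.01,"tz":0,"turn":0},{"tx":0,"ty":0,"tz":0,"turn":-0.0723},{"tx":0,"ty":0,"tz":0,"turn":-0.0723},{"tx":0,"ty":0,"tz":0,"turn":0},{"tx":0,"ty":0,"tz":0,"turn":0}]' 0.62
python3 -c "
from util import *
q=wfit('driver_a',(.58,-.3455,.2))
D={c:shot(c) for c in('scene','side')}; find(D,'module_a',.5)"
```

```text
time_s: 34.32
tcp_pos: [0.5775, -0.3426, 0.1351]
tcp_rot: [0.324, -3.124, -0.002]
contact_force: [-0.0, 0.3, 0.7]
width: 0.0586
finger_force: 0.0
driver_a ('wrist',) xy 0.5814 -0.3451 yaw 12.8 iou [np.float64(0.69)]
j6 now -137 end -133 mid -138; cur 101.8 101.8
t=34.4 turn -0.011 = 1 x -0.0106; then txyz [-0.035 -0.033  1.314] = 4 x [-0.0088 -0.0083  0.3286]
module_a [('scene', 0.81), ('side', 0.83)] xy 0.4452 0.1151 yaw 347.6 iou 0.87
module_a [('scene', 0.74)] xy 0.6322 0.0623 yaw 166.9 iou 0.75
module_a [('scene', 0.61), ('side', 0.54)] xy 0.4018 -0.3614 yaw 8.6 iou 0.49
```

```bash
python3 -m pendant '[{"tx":-0.03,"ty":-0.03,"tz":0.32,"turn":-0.01},{"tx":0,"ty":0,"tz":0.32,"turn":0},{"tx":0,"ty":0,"tz":0.32,"turn":0},{"tx":0,"ty":0,"tz":0.32,"turn":0},{"tx":0,"ty":0,"tz":0.03,"turn":0},{"tx":0,"ty":0,"tz":0,"turn":0},{"tx":0,"ty":0,"tz":0,"turn":0}]'
python3 -m pendant '[{"tx":0,"ty":0,"tz":0,"turn":0},{"tx":0,"ty":0,"tz":0,"turn":0},{"tx":0,"ty":0,"tz":0,"turn":0},{"tx":0,"ty":0,"tz":0,"turn":0},{"tx":0,"ty":0,"tz":0,"turn":0},{"tx":0,"ty":0,"tz":0,"turn":0},{"tx":0,"ty":0,"tz":-0.2,"turn":0},{"tx":0,"ty":0,"tz":-0.35,"turn":0},{"tx":0,"ty":0,"tz":-0.35,"turn":0},{"tx":0,"ty":0,"tz":-0.35,"turn":0},{"tx":0,"ty":0,"tz":-0.35,"turn":0},{"tx":0,"ty":0,"tz":-0.35,"turn":0},{"tx":0,"ty":0,"tz":0,"turn":0}]' 0.1 25
python3 -c "
from util import *
go(.418,.37,.19,1);go(.418,.37,.19,181)"
```

```text
time_s: 35.15
tcp_pos: [0.5813, -0.3453, 0.0056]
tcp_rot: [-0.352, 3.122, 0.0]
contact_force: [-0.0, -0.2, 0.5]
width: 0.0586
finger_force: 0.0
time_s: 36.23
tcp_pos: [0.584, -0.347, 0.2101]
tcp_rot: [-0.352, 3.11, -0.016]
contact_force: [0.0, 0.0, 1.3]
width: 0.0278
finger_force: 25.0
j6 now -138 end 41 mid -36; cur 102.9 102.9
t=36.2 turn 1.132 = 15 x 0.0755; then txyz [ 7.199 -1.537  0.115] = 21 x [ 0.3428 -0.0732  0.0055]
j6 now -138 end 41 mid -36; cur 102.9 102.9
t=36.2 turn 1.132 = 15 x 0.0755; then txyz [ 7.199 -1.537  0.115] = 21 x [ 0.3428 -0.0732  0.0055]
```

```bash
python3 -m pendant '[{"tx":0,"ty":0,"tz":0,"turn":0.0755},{"tx":0,"ty":0,"tz":0,"turn":0.0755},{"tx":0,"ty":0,"tz":0,"turn":0.0755},{"tx":0,"ty":0,"tz":0,"turn":0.0755},{"tx":0,"ty":0,"tz":0,"turn":0.0755},{"tx":0,"ty":0,"tz":0,"turn":0.0755},{"tx":0,"ty":0,"tz":0,"turn":0.0755},{"tx":0,"ty":0,"tz":0,"turn":0.0755},{"tx":0,"ty":0,"tz":0,"turn":0.0755},{"tx":0,"ty":0,"tz":0,"turn":0.0755},{"tx":0,"ty":0,"tz":0,"turn":0.0755},{"tx":0,"ty":0,"tz":0,"turn":0.0755},{"tx":0,"ty":0,"tz":0,"turn":0.0755},{"tx":0,"ty":0,"tz":0,"turn":0.0755},{"tx":0,"ty":0,"tz":0,"turn":0.0755}]'
python3 -m pendant '[{"tx":0.36,"ty":-0.072,"tz":0,"turn":0},{"tx":0.36,"ty":-0.072,"tz":0,"turn":0},{"tx":0.36,"ty":-0.072,"tz":0,"turn":0},{"tx":0.36,"ty":-0.072,"tz":0,"turn":0},{"tx":0.36,"ty":-0.072,"tz":0,"turn":0},{"tx":0.36,"ty":-0.072,"tz":0,"turn":0},{"tx":0.36,"ty":-0.072,"tz":0,"turn":0},{"tx":0.36,"ty":-0.072,"tz":0,"turn":0},{"tx":0.36,"ty":-0.072,"tz":0,"turn":0},{"tx":0.36,"ty":-0.072,"tz":0,"turn":0},{"tx":0.36,"ty":-0.072,"tz":0,"turn":0},{"tx":0.36,"ty":-0.072,"tz":0,"turn":0},{"tx":0.36,"ty":-0.072,"tz":0,"turn":0},{"tx":0.36,"ty":-0.072,"tz":0,"turn":0},{"tx":0.36,"ty":-0.072,"tz":0,"turn":0},{"tx":0.36,"ty":-0.072,"tz":0,"turn":0},{"tx":0.36,"ty":-0.072,"tz":0,"turn":0},{"tx":0.36,"ty":-0.072,"tz":0,"turn":0},{"tx":0.36,"ty":-0.072,"tz":0,"turn":0},{"tx":0.36,"ty":-0.072,"tz":0,"turn":0}]'
python3 -m pendant '[{"tx":0,"ty":0,"tz":0,"turn":0},{"tx":0,"ty":0,"tz":0,"turn":0}]'
python3 -c "
from util import *
D={c:shot(c) for c in('scene','side')}; find(D,'bin_blue',.5); find(D,'bin_orange',.4); go(.418,.41,.013,1)"
```

```text
time_s: 37.48
tcp_pos: [0.5808, -0.3448, 0.198]
tcp_rot: [-2.207, -2.232, 0.0]
contact_force: [-1.0, -0.4, -2.0]
width: 0.0276
finger_force: 25.0
time_s: 39.15
tcp_pos: [0.4237, 0.3736, 0.1986]
tcp_rot: [-2.202, -2.24, 0.003]
contact_force: [0.8, -0.1, -1.8]
width: 0.0278
finger_force: 25.0
time_s: 39.32
tcp_pos: [0.4236, 0.3734, 0.1981]
tcp_rot: [-2.198, -2.244, 0.005]
contact_force: [-0.0, -0.1, -1.3]
width: 0.0279
finger_force: 25.0
bin_blue [('scene', 0.66), ('side', 0.66)] xy 0.4182 0.3860 yaw 182.3 iou 0.86
bin_blue [('scene', 0.53)] xy 0.4924 0.1407 yaw 61.7 iou 0.12
bin_blue [('side', 0.55)] xy 0.4307 0.1410 yaw 350.5 iou 0.18
bin_orange [('scene', 0.8), ('side', 0.7)] xy 0.5661 0.3878 yaw 178.4 iou 0.96
j6 now 34 end 43 mid 34; cur 0.9 0.9
t=39.6 turn -0.001 = 1 x -0.0015; then txyz [ 0.391 -0.068  1.871] = 6 x [ 0.0652 -0.0114  0.3118]
```

```bash
python3 -m pendant '[{"tx":0.195,"ty":-0.034,"tz":0,"turn":0},{"tx":0.195,"ty":-0.034,"tz":0.2,"turn":0},{"tx":0,"ty":0,"tz":0.3,"turn":0},{"tx":0,"ty":0,"tz":0.3,"turn":0},{"tx":0,"ty":0,"tz":0.3,"turn":0},{"tx":0,"ty":0,"tz":0.3,"turn":0},{"tx":0,"ty":0,"tz":0.25,"turn":0},{"tx":0,"ty":0,"tz":0.12,"turn":0},{"tx":0,"ty":0,"tz":0.07,"turn":0},{"tx":0,"ty":0,"tz":0,"turn":0},{"tx":0,"ty":0,"tz":0,"turn":0}]'
python3 -m pendant '[{"tx":0,"ty":0,"tz":0,"turn":0},{"tx":0,"ty":0,"tz":0,"turn":0},{"tx":0,"ty":0,"tz":0,"turn":0},{"tx":0,"ty":0,"tz":0,"turn":0},{"tx":0,"ty":0,"tz":-0.1,"turn":0},{"tx":0,"ty":0,"tz":-0.3,"turn":0},{"tx":0,"ty":0,"tz":-0.35,"turn":0},{"tx":0,"ty":0,"tz":-0.35,"turn":0},{"tx":0,"ty":0,"tz":-0.35,"turn":0},{"tx":0,"ty":0,"tz":-0.35,"turn":0},{"tx":0,"ty":0,"tz":0,"turn":0}]' 0.5 25
python3 -c "
from util import *
D={c:shot(c) for c in('scene','side')}; find(D,'driver_a',.5); find(D,'spool_a',.5); find(D,'module_a',.5)
go(.572,.1167,.17,70)"
```

```text
time_s: 40.53
tcp_pos: [0.4186, 0.4115, 0.0175]
tcp_rot: [2.203, 2.24, 0.004]
contact_force: [-0.8, 0.8, -1.0]
width: 0.0278
finger_force: 25.0
time_s: 41.45
tcp_pos: [0.4205, 0.4137, 0.2071]
tcp_rot: [2.201, 2.239, 0.027]
contact_force: [0.8, 0.7, 0.7]
width: 0.0472
finger_force: 0.0
driver_a [('scene', 0.54), ('side', 0.78)] xy 0.4184 0.4222 yaw 269.5 iou 0.70
spool_a [('scene', 0.8), ('side', 0.76)] xy 0.5722 0.1170 yaw 14.0 iou 0.81
spool_a [('scene', 0.58), ('side', 0.53)] xy 0.4409 0.0373 yaw 9.3 iou 0.52
spool_a [('scene', 0.52)] xy 0.4426 -0.4574 yaw 29.3 iou 0.18
module_a [('scene', 0.8)] xy 0.4394 0.1158 yaw 162.8 iou 0.82
module_a [('scene', 0.69)] xy 0.7830 0.1653 yaw 174.6 iou 0.55
module_a [('scene', 0.66)] xy 0.3837 -0.3462 yaw 182.4 iou 0.72
module_a [('side', 0.78)] xy 0.4182 -0.3898 yaw 80.9 iou 0.45
module_a [('side', 0.65)] xy 0.7035 -0.3004 yaw 106.3 iou 0.60
j6 now 38 end -58 mid -31; cur 1.0 1.0
t=41.9 turn -0.767 = 10 x -0.0767; then txyz [-2.464 -2.23   0.242] = 10 x [-0.2464 -0.223   0.0242]
```

```bash
python3 -m pendant '[{"tx":0,"ty":0,"tz":0,"turn":-0.0767},{"tx":0,"ty":0,"tz":0,"turn":-0.0767},{"tx":0,"ty":0,"tz":0,"turn":-0.0767},{"tx":0,"ty":0,"tz":0,"turn":-0.0767},{"tx":0,"ty":0,"tz":0,"turn":-0.0767},{"tx":0,"ty":0,"tz":0,"turn":-0.0767},{"tx":0,"ty":0,"tz":0,"turn":-0.0767},{"tx":0,"ty":0,"tz":0,"turn":-0.0767},{"tx":0,"ty":0,"tz":0,"turn":-0.0767},{"tx":0,"ty":0,"tz":0,"turn":-0.0767},{"tx":-0.274,"ty":-0.248,"tz":0,"turn":0},{"tx":-0.274,"ty":-0.248,"tz":0,"turn":0},{"tx":-0.274,"ty":-0.248,"tz":0,"turn":0},{"tx":-0.274,"ty":-0.248,"tz":0,"turn":0},{"tx":-0.274,"ty":-0.248,"tz":0,"turn":0},{"tx":-0.274,"ty":-0.248,"tz":0,"turn":0},{"tx":-0.274,"ty":-0.248,"tz":0,"turn":0},{"tx":-0.274,"ty":-0.248,"tz":0,"turn":0},{"tx":-0.274,"ty":-0.248,"tz":0,"turn":0},{"tx":0,"ty":0,"tz":0,"turn":0}]' 1
python3 -m pendant '[{"tx":0,"ty":0,"tz":0.3,"turn":0},{"tx":0,"ty":0,"tz":0.3,"turn":0},{"tx":0,"ty":0,"tz":0.1,"turn":0},{"tx":0,"ty":0,"tz":0,"turn":0},{"tx":0,"ty":0,"tz":0,"turn":0}]'
python3 -c "
from util import *
q=wfit('spool_a',(.572,.117,0),yaw=False,z=.008)"
```

```text
time_s: 43.52
tcp_pos: [0.5749, 0.1109, 0.1943]
tcp_rot: [-0.556, -3.091, 0.006]
contact_force: [0.3, 1.0, -0.3]
width: 0.0939
finger_force: 0.0
time_s: 43.93
tcp_pos: [0.5724, 0.1175, 0.1256]
tcp_rot: [-0.544, -3.092, 0.001]
contact_force: [-0.0, 0.7, -0.1]
width: 0.0938
finger_force: 0.0
spool_a ('wrist',) xy 0.5724 0.1188 yaw 358.4 iou [np.float64(0.87)]
t=44.0 turn 0.000 = 1 x 0.0000; then txyz [0.015 0.006 1.192] = 4 x [0.0038 0.0015 0.298 ]
```

```bash
python3 -m pendant '[{"tx":0.015,"ty":0,"tz":0.3,"turn":0},{"tx":0,"ty":0,"tz":0.3,"turn":0},{"tx":0,"ty":0,"tz":0.3,"turn":0},{"tx":0,"ty":0,"tz":0.25,"turn":0},{"tx":0,"ty":0,"tz":0.02,"turn":0},{"tx":0,"ty":0,"tz":0,"turn":0},{"tx":0,"ty":0,"tz":0,"turn":0}]' 1 25
python3 -m pendant '[{"tx":0,"ty":0,"tz":0,"turn":0},{"tx":0,"ty":0,"tz":0,"turn":0},{"tx":0,"ty":0,"tz":0,"turn":0},{"tx":0,"ty":0,"tz":0,"turn":0},{"tx":0,"ty":0,"tz":0,"turn":0},{"tx":0,"ty":0,"tz":0,"turn":0},{"tx":0,"ty":0,"tz":0,"turn":0},{"tx":0,"ty":0,"tz":-0.2,"turn":0},{"tx":0,"ty":0,"tz":-0.35,"turn":0},{"tx":0,"ty":0,"tz":-0.35,"turn":0},{"tx":0,"ty":0,"tz":-0.35,"turn":0},{"tx":0,"ty":0,"tz":-0.35,"turn":0},{"tx":0,"ty":0,"tz":-0.35,"turn":0},{"tx":0,"ty":0,"tz":0,"turn":0},{"tx":0,"ty":0,"tz":0,"turn":0}]' 0.4 25
python3 -c "
from util import *
go(.566,.43,.2,0)"
```

```text
time_s: 44.57
tcp_pos: [0.5736, 0.1181, 0.0119]
tcp_rot: [0.544, 3.09, 0.002]
contact_force: [0.8, 0.5, 0.5]
width: 0.094
finger_force: 0.0
time_s: 45.82
tcp_pos: [0.5727, 0.1177, 0.2064]
tcp_rot: [0.544, 3.089, 0.002]
contact_force: [0.1, 0.0, -2.8]
width: 0.0557
finger_force: 25.0
j6 now -64 end 37 mid 6; cur 70.0 70.0
t=45.8 turn 0.778 = 11 x 0.0707; then txyz [ 3.123 -0.068  0.066] = 9 x [ 0.347  -0.0075  0.0073]
```

```bash
python3 -m pendant '[{"tx":0,"ty":0,"tz":0,"turn":0.0707},{"tx":0,"ty":0,"tz":0,"turn":0.0707},{"tx":0,"ty":0,"tz":0,"turn":0.0707},{"tx":0,"ty":0,"tz":0,"turn":0.0707},{"tx":0,"ty":0,"tz":0,"turn":0.0707},{"tx":0,"ty":0,"tz":0,"turn":0.0707},{"tx":0,"ty":0,"tz":0,"turn":0.0707},{"tx":0,"ty":0,"tz":0,"turn":0.0707},{"tx":0,"ty":0,"tz":0,"turn":0.0707},{"tx":0,"ty":0,"tz":0,"turn":0.0707},{"tx":0,"ty":0,"tz":0,"turn":0.0707},{"tx":0.3903,"ty":-0.0085,"tz":0,"turn":0},{"tx":0.3903,"ty":-0.0085,"tz":0,"turn":0},{"tx":0.3903,"ty":-0.0085,"tz":0,"turn":0},{"tx":0.3903,"ty":-0.0085,"tz":0,"turn":0},{"tx":0.3903,"ty":-0.0085,"tz":0,"turn":0},{"tx":0.3903,"ty":-0.0085,"tz":0,"turn":0},{"tx":0.3903,"ty":-0.0085,"tz":0,"turn":0},{"tx":0.3903,"ty":-0.0085,"tz":0,"turn":0},{"tx":0,"ty":0,"tz":0,"turn":0}]'
python3 -m pendant '[{"tx":0,"ty":0,"tz":0,"turn":0}]'
python3 -c "
from util import *
go(.566,.43,.0185,0)"
```

```text
time_s: 47.48
tcp_pos: [0.5611, 0.4366, 0.197]
tcp_rot: [-2.208, -2.227, 0.01]
contact_force: [-1.1, -0.7, -2.4]
width: 0.0555
finger_force: 25.0
time_s: 47.57
tcp_pos: [0.5626, 0.4313, 0.1982]
tcp_rot: [-2.216, -2.225, 0.013]
contact_force: [0.5, -0.6, -2.2]
width: 0.0558
finger_force: 25.0
j6 now 33 end 37 mid 33; cur 0.2 0.2
t=47.6 turn 0.003 = 1 x 0.0026; then txyz [-0.005  0.047  1.797] = 5 x [-0.001   0.0094  0.3594]
```

```bash
python3 -m pendant '[{"tx":0,"ty":0,"tz":0.2,"turn":0},{"tx":0,"ty":0.02,"tz":0.3,"turn":0},{"tx":0,"ty":0,"tz":0.3,"turn":0},{"tx":0,"ty":0,"tz":0.3,"turn":0},{"tx":0,"ty":0,"tz":0.3,"turn":0},{"tx":0,"ty":0,"tz":0.2,"turn":0},{"tx":0,"ty":0,"tz":0.12,"turn":0},{"tx":0,"ty":0,"tz":0.07,"turn":0},{"tx":0,"ty":0,"tz":0,"turn":0},{"tx":0,"ty":0,"tz":0,"turn":0}]'
python3 -m pendant '[{"tx":0,"ty":0,"tz":0,"turn":0},{"tx":0,"ty":0,"tz":0,"turn":0},{"tx":0,"ty":0,"tz":0,"turn":0},{"tx":0,"ty":0,"tz":-0.1,"turn":0},{"tx":0,"ty":0,"tz":-0.3,"turn":0},{"tx":0,"ty":0,"tz":-0.35,"turn":0},{"tx":0,"ty":0,"tz":-0.35,"turn":0},{"tx":0,"ty":0,"tz":-0.35,"turn":0},{"tx":0,"ty":0,"tz":-0.35,"turn":0},{"tx":0,"ty":0,"tz":0,"turn":0}]' 0.72 25
python3 -c "
from util import *
D={c:shot(c) for c in('scene','side')}; find(D,'spool_a',.5)
go(.4405,.037,.2,90)"
```

```text
time_s: 48.4
tcp_pos: [0.5673, 0.4296, 0.0259]
tcp_rot: [2.221, 2.221, 0.002]
contact_force: [0.4, -0.7, -2.0]
width: 0.0559
finger_force: 25.0
time_s: 49.23
tcp_pos: [0.5695, 0.4319, 0.2181]
tcp_rot: [2.218, 2.219, 0.03]
contact_force: [1.0, 0.8, 2.2]
width: 0.0677
finger_force: 0.0
spool_a [('scene', 0.92), ('side', 0.68)] xy 0.5686 0.4276 yaw 1.2 iou 0.81
spool_a [('scene', 0.72), ('side', 0.65)] xy 0.4402 0.0391 yaw 3.4 iou 0.86
j6 now 33 end -85 mid -57; cur 0.0 0.0
t=49.4 turn -1.000 = 13 x -0.0769; then txyz [ 1.258 -3.927  0.049] = 12 x [ 0.1048 -0.3272  0.0041]
```

```bash
python3 -m pendant '[{"tx":-0.328,"ty":-0.1075,"tz":0,"turn":0},{"tx":-0.328,"ty":-0.1075,"tz":0,"turn":0},{"tx":-0.328,"ty":-0.1075,"tz":0,"turn":0},{"tx":-0.328,"ty":-0.1075,"tz":0,"turn":0},{"tx":-0.328,"ty":-0.1075,"tz":0,"turn":0},{"tx":-0.328,"ty":-0.1075,"tz":0,"turn":0},{"tx":-0.328,"ty":-0.1075,"tz":0,"turn":0},{"tx":-0.328,"ty":-0.1075,"tz":0,"turn":0},{"tx":-0.328,"ty":-0.1075,"tz":0,"turn":0},{"tx":-0.328,"ty":-0.1075,"tz":0,"turn":0},{"tx":-0.328,"ty":-0.1075,"tz":0,"turn":0},{"tx":-0.328,"ty":-0.1075,"tz":0,"turn":0},{"tx":0,"ty":0,"tz":0.3,"turn":0},{"tx":0,"ty":0,"tz":0.3,"turn":0},{"tx":0,"ty":0,"tz":0.2,"turn":0},{"tx":0,"ty":0,"tz":0,"turn":0},{"tx":0,"ty":0,"tz":0,"turn":0}]' 1
python3 -c "
from util import *
q=wfit('spool_a',(.4402,.038,0),yaw=False,z=.009)"
```

```text
time_s: 50.85
tcp_pos: [0.4359, 0.0362, 0.1228]
tcp_rot: [-2.218, -2.219, 0.006]
contact_force: [0.6, 0.6, -0.4]
width: 0.0938
finger_force: 0.0
spool_a ('wrist',) xy 0.4420 0.0390 yaw 9.4 iou [np.float64(0.87)]
t=50.9 turn 0.000 = 1 x 0.0000; then txyz [0.027 0.049 1.156] = 4 x [0.0067 0.0123 0.2891]
```

```bash
python3 -m pendant '[{"tx":0.027,"ty":0.049,"tz":0.3,"turn":0},{"tx":0,"ty":0,"tz":0.3,"turn":0},{"tx":0,"ty":0,"tz":0.3,"turn":0},{"tx":0,"ty":0,"tz":0.24,"turn":0},{"tx":0,"ty":0,"tz":0.02,"turn":0},{"tx":0,"ty":0,"tz":0,"turn":0},{"tx":0,"ty":0,"tz":0,"turn":0}]' 1 25
python3 -m pendant '[{"tx":0,"ty":0,"tz":0,"turn":0},{"tx":0,"ty":0,"tz":0,"turn":0},{"tx":0,"ty":0,"tz":0,"turn":0},{"tx":0,"ty":0,"tz":0,"turn":0},{"tx":0,"ty":0,"tz":0,"turn":0},{"tx":0,"ty":0,"tz":0,"turn":0},{"tx":0,"ty":0,"tz":0,"turn":0},{"tx":0,"ty":0,"tz":-0.2,"turn":0},{"tx":0,"ty":0,"tz":-0.35,"turn":0},{"tx":0,"ty":0,"tz":-0.35,"turn":0},{"tx":0,"ty":0,"tz":-0.35,"turn":0},{"tx":0,"ty":0,"tz":-0.35,"turn":0},{"tx":0,"ty":0,"tz":-0.35,"turn":0},{"tx":0,"ty":0,"tz":0,"turn":0},{"tx":0,"ty":0,"tz":0,"turn":0}]' 0.4 25
python3 -c "
from util import *
go(.566,.345,.2,0)"
```

```text
time_s: 51.48
tcp_pos: [0.4447, 0.039, 0.0113]
tcp_rot: [2.219, 2.22, 0.004]
contact_force: [-0.6, 0.3, 0.4]
width: 0.0941
finger_force: 0.0
time_s: 52.73
tcp_pos: [0.4438, 0.0388, 0.2055]
tcp_rot: [2.219, 2.22, 0.005]
contact_force: [-0.4, 0.1, -2.7]
width: 0.0552
finger_force: 25.0
j6 now -2 end 31 mid -2; cur 0.0 0.0
t=52.7 turn 0.000 = 1 x 0.0002; then txyz [3.062 1.221 0.06 ] = 10 x [0.3062 0.1221 0.006 ]
```

```bash
python3 -m pendant '[{"tx":0.3062,"ty":0.1221,"tz":0,"turn":0},{"tx":0.3062,"ty":0.1221,"tz":0,"turn":0},{"tx":0.3062,"ty":0.1221,"tz":0,"turn":0},{"tx":0.3062,"ty":0.1221,"tz":0,"turn":0},{"tx":0.3062,"ty":0.1221,"tz":0,"turn":0},{"tx":0.3062,"ty":0.1221,"tz":0,"turn":0},{"tx":0.3062,"ty":0.1221,"tz":0,"turn":0},{"tx":0.3062,"ty":0.1221,"tz":0,"turn":0},{"tx":0.3062,"ty":0.1221,"tz":0,"turn":0},{"tx":0.3062,"ty":0.1221,"tz":0,"turn":0},{"tx":0,"ty":0,"tz":0,"turn":0},{"tx":0,"ty":0,"tz":0,"turn":0}]'
python3 -c "
from util import *
go(.566,.345,.0185,0)"
```

```text
time_s: 53.73
tcp_pos: [0.5633, 0.3458, 0.1981]
tcp_rot: [-2.217, -2.222, 0.014]
contact_force: [-0.4, -0.1, -2.4]
width: 0.056
finger_force: 25.0
j6 now 26 end 31 mid 27; cur 0.2 0.2
t=53.7 turn 0.002 = 1 x 0.0017; then txyz [-1.000e-03  4.200e-02  1.796e+00] = 5 x [-2.000e-04  8.400e-03  3.592e-01]
```

```bash
python3 -m pendant '[{"tx":0,"ty":0,"tz":0.2,"turn":0},{"tx":0,"ty":0.01,"tz":0.3,"turn":0},{"tx":0,"ty":0,"tz":0.3,"turn":0},{"tx":0,"ty":0,"tz":0.3,"turn":0},{"tx":0,"ty":0,"tz":0.3,"turn":0},{"tx":0,"ty":0,"tz":0.2,"turn":0},{"tx":0,"ty":0,"tz":0.12,"turn":0},{"tx":0,"ty":0,"tz":0.09,"turn":0},{"tx":0,"ty":0,"tz":0.03,"turn":0},{"tx":0,"ty":0,"tz":0,"turn":0}]'
python3 -m pendant '[{"tx":0,"ty":0,"tz":0,"turn":0},{"tx":0,"ty":0,"tz":0,"turn":0},{"tx":0,"ty":0,"tz":0,"turn":0},{"tx":0,"ty":0,"tz":-0.1,"turn":0},{"tx":0,"ty":0,"tz":-0.3,"turn":0},{"tx":0,"ty":0,"tz":-0.35,"turn":0},{"tx":0,"ty":0,"tz":-0.35,"turn":0},{"tx":0,"ty":0,"tz":-0.35,"turn":0},{"tx":0,"ty":0,"tz":-0.35,"turn":0},{"tx":0,"ty":0,"tz":0,"turn":0}]' 0.72 25
python3 -c "
from util import *
D={c:shot(c) for c in('scene','side')}; find(D,'spool_a',.5);find(D,'module_a',.5)
go(.4305,.103,.2,78)"
```

```text
time_s: 54.57
tcp_pos: [0.5656, 0.3447, 0.0199]
tcp_rot: [-2.221, -2.221, 0.001]
contact_force: [-0.7, 1.2, -3.1]
width: 0.0557
finger_force: 25.0
time_s: 55.4
tcp_pos: [0.5691, 0.347, 0.2127]
tcp_rot: [2.216, 2.218, 0.029]
contact_force: [-0.2, -0.1, 0.8]
width: 0.0676
finger_force: 0.0
spool_a [('side', 0.79)] xy 0.5665 0.3379 yaw 27.5 iou 0.94
spool_a [('side', 0.64)] xy 0.5696 0.4238 yaw 6.8 iou 0.90
module_a [('scene', 0.93), ('side', 0.69)] xy 0.4009 -0.3465 yaw 180.2 iou 0.57
module_a [('scene', 0.64), ('side', 0.65)] xy 0.4454 0.1136 yaw 345.7 iou 0.83
j6 now 26 end -65 mid -52; cur 0.0 0.0
t=55.7 turn -0.866 = 12 x -0.0722; then txyz [ 0.811 -2.644 -0.012] = 8 x [ 0.1014 -0.3305 -0.0015]
```

```bash
python3 -m pendant '[{"tx":0,"ty":0,"tz":0,"turn":-0.0722},{"tx":0,"ty":0,"tz":0,"turn":-0.0722},{"tx":0,"ty":0,"tz":0,"turn":-0.0722},{"tx":0,"ty":0,"tz":0,"turn":-0.0722},{"tx":0,"ty":0,"tz":0,"turn":-0.0722},{"tx":0,"ty":0,"tz":0,"turn":-0.0722},{"tx":0,"ty":0,"tz":0,"turn":-0.0722},{"tx":0,"ty":0,"tz":0,"turn":-0.0722},{"tx":0,"ty":0,"tz":0,"turn":-0.0722},{"tx":0,"ty":0,"tz":0,"turn":-0.0722},{"tx":0,"ty":0,"tz":0,"turn":-0.0722},{"tx":0,"ty":0,"tz":0,"turn":-0.0722},{"tx":0.1014,"ty":-0.3305,"tz":0,"turn":0},{"tx":0.1014,"ty":-0.3305,"tz":0,"turn":0},{"tx":0.1014,"ty":-0.3305,"tz":0,"turn":0},{"tx":0.1014,"ty":-0.3305,"tz":0,"turn":0},{"tx":0.1014,"ty":-0.3305,"tz":0,"turn":0},{"tx":0.1014,"ty":-0.3305,"tz":0,"turn":0},{"tx":0.1014,"ty":-0.3305,"tz":0,"turn":0},{"tx":0.1014,"ty":-0.3305,"tz":0,"turn":0}]' 1
python3 -m pendant '[{"tx":0,"ty":0,"tz":0.3,"turn":0},{"tx":0,"ty":0,"tz":0.3,"turn":0},{"tx":0,"ty":0,"tz":0.15,"turn":0},{"tx":0,"ty":0,"tz":0,"turn":0},{"tx":0,"ty":0,"tz":0,"turn":0}]'
python3 -c "
from util import *
q=wfit('module_a',(.4455,.114,np.radians(-12)))
c,s=np.cos(q[2]),np.sin(q[2]); go(q[0]-.015*c+.012*s,q[1]-.015*s-.012*c,.005,np.degrees(q[2])+90)"
```

```text
time_s: 57.37
tcp_pos: [0.4294, 0.1021, 0.1983]
tcp_rot: [-0.327, -3.121, 0.001]
contact_force: [1.2, -0.9, 0.4]
width: 0.0936
finger_force: 0.0
time_s: 57.78
tcp_pos: [0.43, 0.1032, 0.1234]
tcp_rot: [-0.328, -3.12, 0.001]
contact_force: [0.1, 0.7, -0.1]
width: 0.0939
finger_force: 0.0
module_a ('wrist',) xy 0.4466 0.1151 yaw 348.8 iou [np.float64(0.8)]
j6 now -72 end -64 mid -73; cur 78.0 78.0
t=57.8 turn -0.009 = 1 x -0.0092; then txyz [-0.13   0.145  1.21 ] = 4 x [-0.0324  0.0363  0.3024]
j6 now -72 end -65 mid -73; cur 78.0 78.0
t=57.8 turn -0.009 = 1 x -0.0092; then txyz [0.02  0.025 1.2  ] = 4 x [0.0051 0.0063 0.3   ]
```

```bash
python3 -m pendant '[{"tx":0.02,"ty":0.02,"tz":0.3,"turn":-0.009},{"tx":0,"ty":0,"tz":0.3,"turn":0},{"tx":0,"ty":0,"tz":0.3,"turn":0},{"tx":0,"ty":0,"tz":0.26,"turn":0},{"tx":0,"ty":0,"tz":0.03,"turn":0},{"tx":0,"ty":0,"tz":0,"turn":0}]' 1 25
python3 -m pendant '[{"tx":0,"ty":0,"tz":0,"turn":0},{"tx":0,"ty":0,"tz":0,"turn":0},{"tx":0,"ty":0,"tz":0,"turn":0},{"tx":0,"ty":0,"tz":0,"turn":0},{"tx":0,"ty":0,"tz":0,"turn":0},{"tx":0,"ty":0,"tz":0,"turn":0},{"tx":0,"ty":0,"tz":0,"turn":0},{"tx":0,"ty":0,"tz":0,"turn":0},{"tx":0,"ty":0,"tz":0,"turn":0},{"tx":0,"ty":0,"tz":-0.2,"turn":0},{"tx":0,"ty":0,"tz":-0.35,"turn":0},{"tx":0,"ty":0,"tz":-0.35,"turn":0},{"tx":0,"ty":0,"tz":-0.35,"turn":0},{"tx":0,"ty":0,"tz":-0.35,"turn":0},{"tx":0,"ty":0,"tz":-0.3,"turn":0},{"tx":0,"ty":0,"tz":0,"turn":0}]' 0.3 25
python3 -c "
from util import *
go(.3915,-.43,.19,89)"
```

```text
time_s: 58.33
tcp_pos: [0.4295, 0.1059, 0.0059]
tcp_rot: [-0.305, -3.125, 0.001]
contact_force: [-0.1, 0.6, 1.1]
width: 0.0941
finger_force: 0.0
time_s: 59.67
tcp_pos: [0.4326, 0.1053, 0.2023]
tcp_rot: [0.306, 3.116, 0.001]
contact_force: [1.0, 0.0, -0.9]
width: 0.0443
finger_force: 24.6
j6 now -72 end -137 mid -83; cur 78.8 78.8
t=59.7 turn -0.113 = 2 x -0.0567; then txyz [ 0.318 -5.36   0.121] = 15 x [ 0.0212 -0.3573  0.0081]
```

The joint-6 limit is near on that route, so I turn the other way and place the module with the offset mirrored (TCP at x 0.4215).

```bash
python3 -m pendant '[{"tx":0,"ty":0,"tz":0,"turn":0.0786},{"tx":0,"ty":0,"tz":0,"turn":0.0786},{"tx":0,"ty":0,"tz":0,"turn":0.0786},{"tx":0,"ty":0,"tz":0,"turn":0.0786},{"tx":0,"ty":0,"tz":0,"turn":0.0786},{"tx":0,"ty":0,"tz":0,"turn":0.0786},{"tx":0,"ty":0,"tz":0,"turn":0.0786},{"tx":0,"ty":0,"tz":0,"turn":0.0786},{"tx":0,"ty":0,"tz":0,"turn":0.0786},{"tx":0,"ty":0,"tz":0,"turn":0.0786},{"tx":0,"ty":0,"tz":0,"turn":0.0786},{"tx":0,"ty":0,"tz":0,"turn":0.0786},{"tx":0,"ty":0,"tz":0,"turn":0.0786},{"tx":0,"ty":0,"tz":0,"turn":0.0786},{"tx":0,"ty":0,"tz":0,"turn":0.0786},{"tx":0,"ty":0,"tz":0,"turn":0.0786},{"tx":0,"ty":0,"tz":0,"turn":0.0786},{"tx":0,"ty":0,"tz":0,"turn":0.0786},{"tx":0,"ty":0,"tz":0,"turn":0.0786},{"tx":0,"ty":0,"tz":0,"turn":0.0786}]'
python3 -m pendant '[{"tx":0,"ty":0,"tz":0,"turn":0.0786},{"tx":0,"ty":0,"tz":0,"turn":0.0786},{"tx":0,"ty":0,"tz":0,"turn":0.0786},{"tx":0,"ty":0,"tz":0,"turn":0.0786},{"tx":0,"ty":0,"tz":0,"turn":0}]'
python3 -c "
from util import *
go(.4215,-.43,.19,89)"
```

```text
time_s: 61.33
tcp_pos: [0.4286, 0.1049, 0.1934]
tcp_rot: [3.054, 0.732, -0.008]
contact_force: [-0.7, 0.1, -1.0]
width: 0.0444
finger_force: 24.6
time_s: 61.75
tcp_pos: [0.4287, 0.105, 0.1935]
tcp_rot: [3.14, -0.03, -0.007]
contact_force: [0.1, 0.9, -2.3]
width: 0.0442
finger_force: 24.6
j6 now 98 end 45 mid 97; cur -91.1 -91.1
t=61.8 turn -0.001 = 1 x -0.0012; then txyz [0.023 5.35  0.045] = 15 x [0.0015 0.3567 0.003 ]
```

```bash
python3 -m pendant '[{"tx":0.0015,"ty":0.3567,"tz":0,"turn":0},{"tx":0.0015,"ty":0.3567,"tz":0,"turn":0},{"tx":0.0015,"ty":0.3567,"tz":0,"turn":0},{"tx":0.0015,"ty":0.3567,"tz":0,"turn":0},{"tx":0.0015,"ty":0.3567,"tz":0,"turn":0},{"tx":0.0015,"ty":0.3567,"tz":0,"turn":0},{"tx":0.0015,"ty":0.3567,"tz":0,"turn":0},{"tx":0.0015,"ty":0.3567,"tz":0,"turn":0},{"tx":0.0015,"ty":0.3567,"tz":0,"turn":0},{"tx":0.0015,"ty":0.3567,"tz":0,"turn":0},{"tx":0.0015,"ty":0.3567,"tz":0,"turn":0},{"tx":0.0015,"ty":0.3567,"tz":0,"turn":0},{"tx":0.0015,"ty":0.3567,"tz":0,"turn":0},{"tx":0.0015,"ty":0.3567,"tz":0,"turn":0},{"tx":0.0015,"ty":0.3567,"tz":0,"turn":0},{"tx":0,"ty":0,"tz":0,"turn":0},{"tx":0,"ty":0,"tz":0,"turn":0}]'
python3 - <<'E'
from util import *
go(.4215,-.43,.0135,89)
d=shot('scene'); side=shot('side')
cv2.imwrite('pics/p9.png',np.hstack([cv2.resize(d['image'][180:300,60:200,::-1],None,fx=3,fy=3),cv2.resize(side['image'][100:220,340:460,::-1],None,fx=3,fy=3)]))
E
```

```text
time_s: 63.17
tcp_pos: [0.4216, -0.4304, 0.1928]
tcp_rot: [-3.138, 0.027, 0.006]
contact_force: [0.1, 0.7, -1.6]
width: 0.0443
finger_force: 24.6
j6 now 40 end 45 mid 40; cur -91.0 -91.0
t=63.2 turn 0.000 = 1 x 0.0002; then txyz [0.006 0.003 1.793] = 5 x [0.0013 0.0007 0.3586]
```

View pics/p9.png

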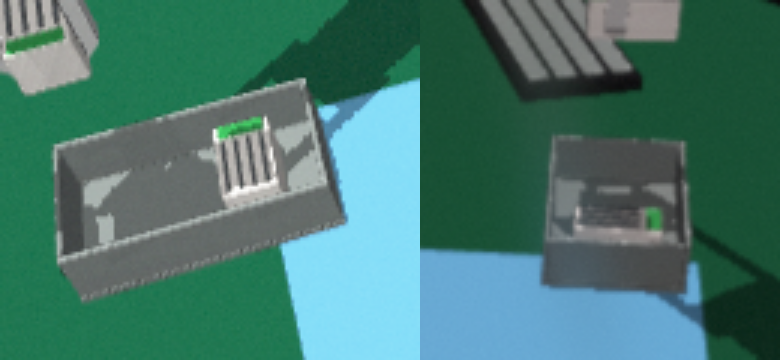

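The first module sits flat in the grey bin's near half and the other half is free; lower the second one there.

```bash
python3 -m pendant '[{"tx":0,"ty":0,"tz":0.3,"turn":0},{"tx":0,"ty":0,"tz":0.3,"turn":0},{"tx":0,"ty":0,"tz":0.3,"turn":0},{"tx":0,"ty":0,"tz":0.3,"turn":0},{"tx":0,"ty":0,"tz":0.3,"turn":0},{"tx":0,"ty":0,"tz":0.17,"turn":0},{"tx":0,"ty":0,"tz":0.12,"turn":0},{"tx":0,"ty":0,"tz":0,"turn":0},{"tx":0,"ty":0,"tz":0,"turn":0}]'
python3 -m pendant '[{"tx":0,"ty":0,"tz":0,"turn":0},{"tx":0,"ty":0,"tz":0,"turn":0},{"tx":0,"ty":0,"tz":0,"turn":0},{"tx":0,"ty":0,"tz":0,"turn":0},{"tx":0,"ty":0,"tz":-0.1,"turn":0},{"tx":0,"ty":0,"tz":-0.3,"turn":0},{"tx":0,"ty":0,"tz":-0.35,"turn":0},{"tx":0,"ty":0,"tz":-0.35,"turn":0},{"tx":0,"ty":0,"tz":-0.35,"turn":0},{"tx":0,"ty":0,"tz":-0.35,"turn":0},{"tx":0,"ty":0,"tz":-0.35,"turn":0},{"tx":0,"ty":0,"tz":0,"turn":0}]' 0.62 25
python3 - <<'E'
from util import *
d=shot('scene'); side=shot('side'); 
cv2.imwrite('pics/p10.png',np.hstack([cv2.resize(d['image'][110:350,60:500,::-1],(440,264)),cv2.resize(side['image'][130:470,220:460,::-1],(186,264))]) if 0 else np.vstack([cv2.resize(d['image'][120:330,60:500,::-1],(628,300)),np.hstack([cv2.resize(side['image'][130:340,220:460,::-1],(343,300)),cv2.resize(side['image'][330:470,250:460,::-1],(285,300))])]))
print(arm.sense()['time_s'])
E
```

```text
time_s: 64.02
tcp_pos: [0.4234, -0.4284, 0.0174]
tcp_rot: [-3.141, 0.024, 0.0]
contact_force: [1.2, -0.9, -1.5]
width: 0.0443
finger_force: 24.6
time_s: 65.02
tcp_pos: [0.4251, -0.4318, 0.2433]
tcp_rot: [3.128, -0.026, 0.018]
contact_force: [-0.1, -0.1, 1.6]
width: 0.0585
finger_force: 0.0
65.1167
```

View pics/p10.png

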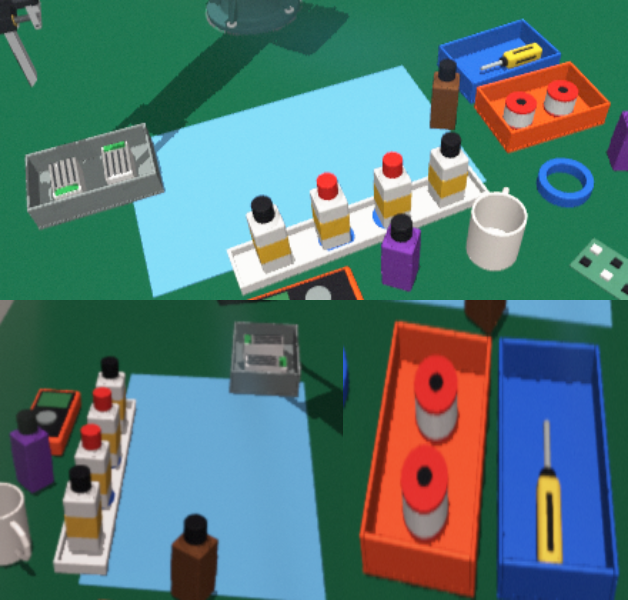

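All parts are in their bins and the four bottles stand in the lane. One check of the red bottles' offset from the spots by cap positions, since blue shows on one side of each.

```bash
python3 - <<'E'
from util import *
for c in('scene','side'):
    d=shot(c); im=d['image'].astype(float)
    red=(im[...,0]>1.8*im[...,1])&(im[...,0]>1.8*im[...,2])&(im[...,0]>60); blk=im.max(2)<60
    for nm,m in (('red',red),('black',blk)):
        n,l,st,ce=cv2.connectedComponentsWithStats(m.astype(np.uint8))
        for i in range(1,n):
            if st[i,4]>40:
                p=ray(d,ce[i],.124)
                if .62<p[0]<.73 and -.2<p[1]<.2: print(c,nm,p.round(4),st[i,4])
E
```

```text
scene red [0.6754 0.0435] 223
scene red [ 0.6748 -0.0581] 231
scene black [0.6732 0.141 ] 200
scene black [ 0.679  -0.1551] 231
side red [ 0.6753 -0.0637] 196
side red [0.7193 0.0158] 398
side red [0.6752 0.0389] 229
side black [ 0.6788 -0.1627] 177
side black [0.6737 0.1366] 246
side black [0.7184 0.1631] 49
```

Both red caps lie within about 2 mm of the places interpolated between the black caps. Handing in.

```bash
python3 -c "
from workcell import sign_off
print(sign_off())"
```

```text
the job is handed in; nothing more can be done
None
```

The bench is cleared and handed in at about 65 s of robot time: both red-capped bottles stand upright on the blue spots (within about 2 mm by camera), and the one screwdriver, two modules and two spools are in their bins.

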